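Set out a wood carver's market stall

ROBOT

A 6-joint arm with a two-finger parallel gripper is mounted at the origin on the work surface. World frame = base frame: x ahead of the robot, y to its left, z up, the work surface at z = 0. Lengths are in m, angles in rad, forces in N, time in s.
With the tool pointing down it reaches from about 0.325 to 1 m from the base axis. Payload 5.1 kg.
Tool frame: the origin (TCP) lies on the front face of the gripper's body, between the roots of the fingers; the fingertips stand 73 mm ahead of it and the grasp point (between the pads) lies 54 mm ahead of it; z points along the fingers, y is the line along which they close (so a half turn about z gives the same grasp; the last joint's range is limited). The gripper opens to 85 mm and grips with 20 to 120 N. Pads are 22 mm wide; open, the fingers measure 114 mm over their backs; the gripper's body (76 mm by 85 mm) begins 54 mm behind the grasp point. The pads swing forward as they close: fully open they stand 13 mm farther back than shut.
Start: joints at [-1.271, 0.124, 1.65, -0, 1.367, -0.083], TCP at [0.243, -0.603, 0.304] pointing down, gripper open.
Joint ranges: [-2.61, 2.61], [-1.02, 2.33], [0.03, 2.71], [-1.35, 4.49], [0.32, 2.68], [-2.91, 2.91]. Speed limits (rad/s): [2.57, 2.57, 3.14, 3.14, 3.14, 3.14].

INTERFACE

Orientations are given as a rotation vector (axis times angle).
In Python, from cell import bot gives the robot as it stands.
- The arm moves only by the shell command python3 -m pendant 'ROWS' [FORCE]. ROWS is JSON, a list of rows, each a list of 7 numbers: the shift along the tool's x, y, z normalised to -1 to 1, where 1 is 400 mm, then the turn, a rotation vector about the tool's x, y, z normalised to -1 to 1, where 1 is 45 degrees, then the finger opening in mm, from 0 to 85.4. A call has 1 to 12 rows; each row is the pose to reach, as a shift and turn from the pose commanded when the call began, along the tool's axes at that moment; what a row does not reach only later rows make up. A row lasts 1/8 s, in which the tool goes at most 62.5 mm and 10.7 degrees, less where a joint would pass 70% of its speed; a pose out of reach is approached as far as the arm can. A call with a number of a shift or a turn outside -1 to 1 is refused whole. A call with a gripper value outside its range is refused whole. The fingers move at their own pace and stop on an object; FORCE is the grip in N (left out, the last holds). Time passes only in rows, so rows that repeat a pose let the fingers close. It gives the time, the measured TCP pose, the force, the opening and the grip force at its end, in the units of the state.
- bot.state(): the state, without advancing time (a new reading comes with each control period).
- bot.read_camera(name): name is "scene" or "side" or "wrist"; returns the picture (400x640x3 uint8, red, green, blue); there is no depth.
- bot.camera_params(name): a dict with "intrinsics" (3x3 intrinsics, pixels), "R" (3x3) and "t" (3): a world point X has camera coordinates R X + t. Camera axes: x right, y down, z forward; pixel columns grow to the right and rows downward; lengths in m; the calibration is good to about 2 mm. A picture is of the moment at which its call begins: read the wrist's pose just before it. camera_params takes no time and is no camera call; for the wrist camera it gives the pose at the moment of the call.
- bot.job_done(): hands the job in; it is judged then, once.
The state is a dict: "time_s": time; "q": joint angles; "joint_vel": joint speeds; "tau": joint torques, N m; "ee_pos": TCP position; "tool_rot": TCP orientation; "contact_force": force on the tool from outside, world axes, zero at the start; "moment": the same for the moment, N m; "width": opening from 0.0 (shut) to 1.0 (fully open); "gripper_force": force on a finger pad.
Only numpy, scipy, OpenCV 4.12 (cv2) and the standard library are available. Lean on these libraries where they do the work, as an engineer would, in place of code of your own. Each camera call takes 0.05 s, during which the arm holds its last target. There are 200 camera calls.

TASK

Set out the carver's stall: raise both lying carved figures upright by tipping each one up about its foot, the foot staying down on the table all the while (sliding it or clearing the cloth by a few millimetres is fine, carrying it through the air is not), and leave them standing on the blue runner with the whole foot on it. Lay every loose carved fish flat in neat rows on the tray, one on each marked place and lengthwise along the outline (nose either way; places may stay empty). Leave the mallet, mug and jar where they are.

Things in the scene. Friction and masses are not known exactly. Their poses are not given: they have to be found in the camera images.
- figure1_mid (a point): carved figure with red bands, 180 mm long, about 0.3 kg, lying at the start: square foot 52 x 52 mm, 24 mm thick, round tapered body, ball head 52 mm across (pinched firmly it turns with the fingers, lightly it may slip round). This point: on its long axis, 90 mm from the foot's underside, 26 mm above the table while lying. x axis runs from foot to head, up when standing; y, z are square to the foot's sides
- figure1_foot (a point): centre of the flat underside of figure1's foot, on the long axis; 26 mm above the table while lying, 0 when standing. Axes as figure1_mid
- figure1_head (a point): centre of figure1's ball head, on the long axis, 154 mm from the foot's underside and 26 mm above the table while lying, so at 154 mm height when standing. Axes as figure1_mid
- figure2_mid (a point): carved figure with green bands, 180 mm long, about 0.3 kg, lying at the start: square foot 52 x 52 mm, 24 mm thick, round tapered body, ball head 52 mm across (pinched firmly it turns with the fingers, lightly it may slip round). This point: on its long axis, 90 mm from the foot's underside, 26 mm above the table while lying. x axis runs from foot to head, up when standing; y, z are square to the foot's sides
- figure2_foot (a point): centre of the flat underside of figure2's foot, on the long axis; 26 mm above the table while lying, 0 when standing. Axes as figure2_mid
- figure2_head (a point): centre of figure2's ball head, on the long axis, 154 mm from the foot's underside and 26 mm above the table while lying, so at 154 mm height when standing. Axes as figure2_mid
- runner_mid (a point): middle of the flat blue cloth runner, 300 mm along its x, 100 mm along its y, with two pale lines along its long edges; fixed, 1 mm thick, level with the table (things slide over its edge freely)
- place1 (a point): centre of one of six marked places (pale outline 92 x 46 mm, long side along its x axis) on the tray's floor, 10 mm above the table. The tray: fixed dark board 236 x 232 mm, rim 8 mm wide, its top 15 mm above the table; places 1-3 are one row, 4-6 the other, 72 mm apart in a row (along y), rows 104 mm apart (x)
- place2 (a point): centre of one of six marked places (pale outline 92 x 46 mm, long side along its x axis) on the tray's floor, 10 mm above the table. The tray: fixed dark board 236 x 232 mm, rim 8 mm wide, its top 15 mm above the table; places 1-3 are one row, 4-6 the other, 72 mm apart in a row (along y), rows 104 mm apart (x)
- place3 (a point): centre of one of six marked places (pale outline 92 x 46 mm, long side along its x axis) on the tray's floor, 10 mm above the table. The tray: fixed dark board 236 x 232 mm, rim 8 mm wide, its top 15 mm above the table; places 1-3 are one row, 4-6 the other, 72 mm apart in a row (along y), rows 104 mm apart (x)
- place4 (a point): centre of one of six marked places (pale outline 92 x 46 mm, long side along its x axis) on the tray's floor, 10 mm above the table. The tray: fixed dark board 236 x 232 mm, rim 8 mm wide, its top 15 mm above the table; places 1-3 are one row, 4-6 the other, 72 mm apart in a row (along y), rows 104 mm apart (x)
- place5 (a point): centre of one of six marked places (pale outline 92 x 46 mm, long side along its x axis) on the tray's floor, 10 mm above the table. The tray: fixed dark board 236 x 232 mm, rim 8 mm wide, its top 15 mm above the table; places 1-3 are one row, 4-6 the other, 72 mm apart in a row (along y), rows 104 mm apart (x)
- place6 (a point): centre of one of six marked places (pale outline 92 x 46 mm, long side along its x axis) on the tray's floor, 10 mm above the table. The tray: fixed dark board 236 x 232 mm, rim 8 mm wide, its top 15 mm above the table; places 1-3 are one row, 4-6 the other, 72 mm apart in a row (along y), rows 104 mm apart (x)
- fish1_mid (a point): carved wooden fish, 80 mm long, 34 mm wide, 22 mm thick, about 50 g, lying flat on the table; this point is its middle, 11 mm above its underside; x points to its round nose (dark forked tail at -x), z up. May be absent (then None from the start)
- fish2_mid (a point): carved wooden fish, 80 mm long, 34 mm wide, 22 mm thick, about 50 g, lying flat on the table; this point is its middle, 11 mm above its underside; x points to its round nose (dark forked tail at -x), z up. May be absent (then None from the start)
- fish3_mid (a point): carved wooden fish, 80 mm long, 34 mm wide, 22 mm thick, about 50 g, lying flat on the table; this point is its middle, 11 mm above its underside; x points to its round nose (dark forked tail at -x), z up. May be absent (then None from the start)
- fish4_mid (a point): carved wooden fish, 80 mm long, 34 mm wide, 22 mm thick, about 50 g, lying flat on the table; this point is its middle, 11 mm above its underside; x points to its round nose (dark forked tail at -x), z up. May be absent (then None from the start)
- fish5_mid (a point): carved wooden fish, 80 mm long, 34 mm wide, 22 mm thick, about 50 g, lying flat on the table; this point is its middle, 11 mm above its underside; x points to its round nose (dark forked tail at -x), z up. May be absent (then None from the start)
- fish6_mid (a point): carved wooden fish, 80 mm long, 34 mm wide, 22 mm thick, about 50 g, lying flat on the table; this point is its middle, 11 mm above its underside; x points to its round nose (dark forked tail at -x), z up. May be absent (then None from the start)
- mallet: bystander: dark wooden carver's mallet lying on the far side of the table, head 68 mm thick and 110 mm long, handle 160 mm; origin under its middle
- mug: bystander: blue mug, 80 mm across, 90 mm high; origin at the centre of its underside
- oil_jar: bystander: jar of wood oil with steel cap, 64 mm across, 90 mm high; origin at the centre of its underside
Things that resemble listed ones, but are neither listed nor needed, are in the scene too. What is shaped like the part that bears fish1_mid but pink or purple is not meant.

How it is judged:
By the outcome, as a careful person would: the job done as asked, in the order asked, and still so for the second after the job is handed in, with the robot touching nothing.
Of fish1, fish2, fish3, fish4, fish5, fish6 only 4 to 6 are there at a start; the rules pass over those that are not, and their reading is None.
At some moment in a run one of fish1, fish2, fish3, fish4, fish5, fish6 may be knocked a few centimetres aside while the robot is not near it.
Once in a run the grip may slacken for a moment while it holds something.
It also fails if it takes over 210 s, if anything falls off the work surface, if the arm or the gripper's body presses on something with over 40 N, if the wrist force passes 120 N, or if a joint passes its speed limit or range.

## Working session

There is one attempt and no reset: what is moved stays moved. The work goes in short steps, Python scripts to look and compute and a shell command to move; the robot and the scene stay as the last step left them, time stands still between calls to the robot, and variables do not carry over. Pictures are saved under pics/ and viewed, at most 14 in all, crops included, and the job is handed in when it is done.

```bash
ls; mkdir -p pics; python3 - <<'E'
from cell import bot
import cv2
for n in ("scene","side"):
    cv2.imwrite(f"pics/{n}0.png",bot.read_camera(n)[:,:,::-1])
    print(n,bot.camera_params(n))
print(bot.state())
E
```

```text
pics
scene {'intrinsics': array([[462.48976698,   0.        , 312.0337755 ],
       [  0.        , 462.48976698, 201.91400557],
       [  0.        ,   0.        ,   1.        ]]), 'R': array([[-0.19992207,  0.97966219, -0.01712192],
       [ 0.76096851,  0.14423736, -0.63255238],
       [-0.61721803, -0.13949042, -0.77432831]]), 't': array([ 0.10633686, -0.39216791,  1.39842258])}
side {'intrinsics': array([[363.4397193 ,   0.        , 313.48097835],
       [  0.        , 363.4397193 , 199.1338058 ],
       [  0.        ,   0.        ,   1.        ]]), 'R': array([[-0.97132677, -0.23681641,  0.02103096],
       [-0.17354038,  0.64576058, -0.743557  ],
       [ 0.16250553, -0.72588654, -0.66834175]]), 't': array([0.53771431, 0.1297147 , 1.00331738])}
{'time_s': 0.1, 'q': array([-1.27058125e+00,  1.24445082e-01,  1.65154921e+00,  5.39036235e-06,
        1.36747268e+00, -8.25792899e-02]), 'joint_vel': array([ 0.00113299, -0.00079414, -0.00341505,  0.0008183 ,  0.00117131,
        0.00091901]), 'tau': array([ 4.80418003e-04, -4.24932003e+01, -3.66652572e+01, -1.00716508e-05,
        3.96818592e-03,  5.31966450e-06]), 'ee_pos': array([ 0.24264804, -0.6025653 ,  0.30276548]), 'tool_rot': array([-3.08239584e+00, -5.97271282e-01,  3.11320477e-04]), 'contact_force': array([-0.23568451, -0.3247309 , -0.61103827]), 'moment': array([0.07100905, 0.0232575 , 0.02660159]), 'gripper_force': 0.0, 'width': 0.9978144813567069}
```

View pics/scene0.png

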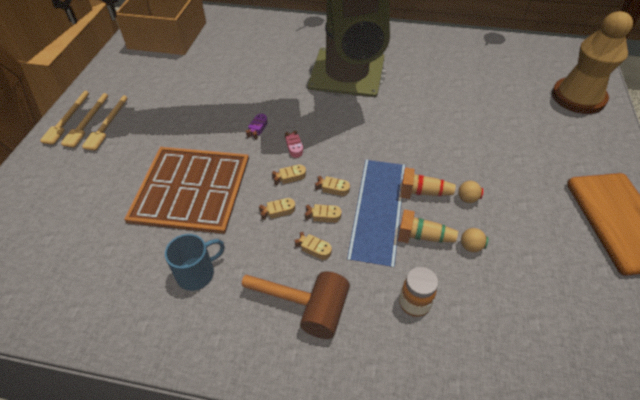

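View pics/side0.png

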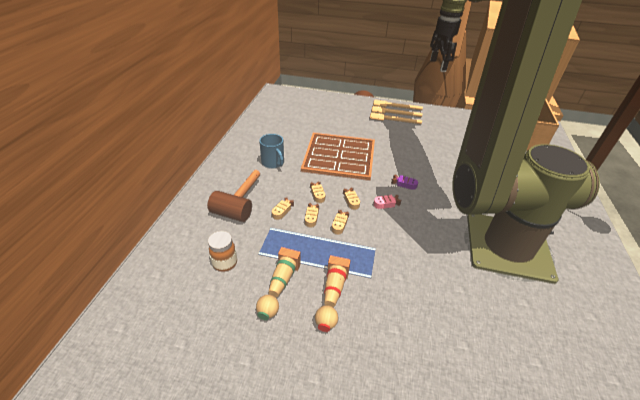

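Scene view: the five cream fish are at (290,174), (333,185), (277,208), (322,212) and (314,246). The lookalikes are a purple one at (257,125) and a pink one at (294,142), and I'm excluding both. Figure 1 (red bands) is lying at (408,183)→(471,190) and figure 2 (green bands) at (406,226)→(474,240). The tall chess-like piece at (595,65) and the cutters at (85,120) aren't needed. The runner is at (377,212) and the tray at (190,188).

```bash
cat > h.py <<'E'
import numpy as np, cv2
from scipy.spatial.transform import Rotation as Ro
from cell import bot
def ray(P,uv,z):
    K,R,t=P["intrinsics"],P["R"],np.array(P["t"])
    uv=np.atleast_2d(np.asarray(uv,float)); d=np.c_[uv,np.ones(len(uv))]@np.linalg.inv(K).T@R
    c=-R.T@t; return c+d*((z-c[2])/d[:,2])[:,None]
def proj(P,X):
    c=np.atleast_2d(X)@P["R"].T+P["t"]; c=c@P["intrinsics"].T; return c[:,:2]/c[:,2:]
def blobs(im,lo,hi,amin,amax=1e9):
    m=cv2.inRange(cv2.cvtColor(im,cv2.COLOR_RGB2HSV),np.array(lo),np.array(hi))
    m=cv2.morphologyEx(m,cv2.MORPH_CLOSE,np.ones((3,3),np.uint8))
    cs,_=cv2.findContours(m,cv2.RETR_EXTERNAL,cv2.CHAIN_APPROX_NONE)
    return [c[:,0,:] for c in cs if amin<=cv2.contourArea(c)<=amax]
def crop(im,x0,y0,x1,y1,f,name): cv2.imwrite(name,cv2.resize(im[y0:y1,x0:x1,::-1],None,fx=f,fy=f,interpolation=cv2.INTER_CUBIC))
def plan(pos,R):
    "shift and turn rows numbers from the present pose to TCP pos, rotation R"
    s=bot.state(); R0=Ro.from_rotvec(s["tool_rot"])
    return np.round(R0.inv().apply(np.array(pos)-s["ee_pos"])/.4,4), np.round((R0.inv()*R).as_rotvec()/(np.pi/4),4)
def Rt(z,y):
    "rotation with tool z along z and closing line y"
    z=np.array(z,float)/np.linalg.norm(z); y=np.array(y,float); y-=z*(y@z); y/=np.linalg.norm(y)
    return Ro.from_matrix(np.c_[np.cross(y,z),y,z])
E
python3 - <<'E'
from h import *
im=bot.read_camera("scene"); P=bot.camera_params("scene")
hsv=cv2.cvtColor(im,cv2.COLOR_RGB2HSV)
for u,v in [(290,174),(325,213),(470,190),(440,187),(407,185),(474,241),(378,200),(190,175),(145,200),(360,140),(300,200)]: print((u,v),hsv[v,u],im[v,u])
crop(im,240,110,510,270,2.9,"pics/c1.png")
for c in blobs(im,(100,110,40),(125,255,255),800):
    r=cv2.approxPolyDP(c,8,True)[:,0]; print("blue",cv2.contourArea(c),r.tolist(),ray(P,r,.001)[:,:2].round(3).tolist())
E
```

```text
(290, 174) [ 21 112 191] [191 165 107]
(325, 213) [ 21 111 188] [188 164 106]
(470, 190) [ 19 132 172] [172 138  83]
(440, 187) [  6 183 170] [170  73  48]
(407, 185) [ 13 159  93] [93 61 35]
(474, 241) [ 18 130 163] [163 131  80]
(378, 200) [110 105 131] [ 77  95 131]
(190, 175) [ 12 155 117] [117  74  46]
(145, 200) [ 11  61 142] [142 121 108]
(360, 140) [ 16  20 140] [140 135 129]
(300, 200) [ 16  24 137] [137 131 124]
```

View pics/c1.png

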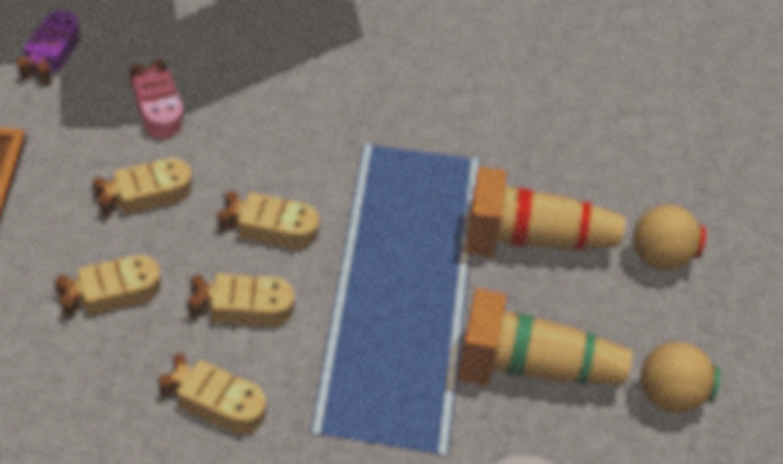

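The crop confirms five cream fish, noses to the right, with the pink and purple ones apart from them. Red-banded figure 1 and green-banded figure 2 both have their feet at the runner's right edge. Next I'll get their positions.

```bash
python3 - <<'E'
from h import *
im=bot.read_camera("scene"); P=bot.camera_params("scene")
for c in blobs(im,(105,75,60),(120,255,255),1500):
    r=cv2.boxPoints(cv2.minAreaRect(c)); ap=cv2.approxPolyDP(c,8,True)[:,0]
    w=ray(P,c,.001)[:,:2].astype(np.float32)
    print("blue",cv2.contourArea(c),c.mean(0),cv2.minAreaRect(w))
for c in blobs(im,(0,75,40),(30,255,255),120,2500):
    if c[:,0].min()<240 or c[:,0].max()>500 or c[:,1].min()<130 or c[:,1].max()>290: continue
    w=ray(P,c,.015)[:,:2].astype(np.float32)
    print("warm",cv2.contourArea(c),c.mean(0).round(),"rect",[np.round(a,4) for a in cv2.minAreaRect(w)])
for c in blobs(im,(12,70,60),(26,255,255),300,1500):
    if c[:,0].min()<440 or c[:,0].max()>500: continue
    (u,v),rad=cv2.minEnclosingCircle(c[(c[:,0]>455)]); print("ball",u,v,rad,ray(P,(u,v),.026).round(4))
for c in blobs(im,(8,120,50),(16,255,200),5000):
    w=ray(P,c,.015)[:,:2].astype(np.float32); print("tray",c.mean(0),[np.round(a,4) for a in cv2.minAreaRect(w)], cv2.boxPoints(cv2.minAreaRect(w)).round(3).tolist())
for c in blobs(im,(10,100,40),(15,255,125),200,800):
    if c[:,0].min()<390 or c[:,0].max()>440: continue
    a=cv2.approxPolyDP(c,3,True)[:,0]; print("foot",a.tolist(),ray(P,a,.026)[:,:2].round(3).tolist())
print("cam",(-P["R"].T@P["t"]).round(3))
E
```

```text
blue 3548.5 [377.60674157 213.38576779] ((0.5062453746795654, 0.15026305615901947), (0.08357641100883484, 0.2963360548019409), 89.760009765625)
warm 545.5 [312. 245.] rect [array([0.6447, 0.026 ]), array([0.0827, 0.0444]), np.float64(72.003)]
warm 446.5 [474. 240.] rect [array([0.5646, 0.3581]), array([0.0497, 0.064 ]), np.float64(88.2841)]
warm 161.0 [450. 235.] rect [array([0.5621, 0.3107]), array([0.0278, 0.0417]), np.float64(83.3574)]
warm 332.5 [431. 231.] rect [array([0.559 , 0.2698]), array([0.0402, 0.0546]), np.float64(84.1989)]
warm 439.0 [408. 226.] rect [array([0.5545, 0.2206]), array([0.0362, 0.0902]), np.float64(85.8155)]
warm 492.0 [322. 213.] rect [array([0.554 , 0.0297]), array([0.048 , 0.0806]), np.float64(4.6237)]
warm 479.5 [276. 208.] rect [array([ 0.5599, -0.0743]), array([0.0484, 0.0821]), np.float64(26.6358)]
warm 400.5 [470. 192.] rect [array([0.4288, 0.3539]), array([0.0536, 0.0689]), np.float64(56.387)]
warm 440.5 [332. 185.] rect [array([0.4687, 0.0357]), array([0.0812, 0.0495]), np.float64(84.391)]
warm 975.0 [424. 185.] rect [array([0.4288, 0.2575]), arra
[... 373 characters left out ...]
, array([0.2428, 0.2333]), np.float64(3.3832)] [[0.40700000524520874, -0.18700000643730164], [0.42100000381469727, -0.41999998688697815], [0.6629999876022339, -0.4050000011920929], [0.6489999890327454, -0.1720000058412552]]
tray [80.23407202 47.97645429] [array([-0.0125, -0.777 ]), array([0.9048, 0.6699]), np.float64(34.8381)] [[-0.574999988079071, -0.7609999775886536], [-0.19200000166893005, -1.309999942779541], [0.550000011920929, -0.7929999828338623], [0.1679999977350235, -0.24400000274181366]]
foot [[404, 282], [404, 296], [416, 305], [428, 303], [435, 294], [416, 297]] [[0.703, 0.221], [0.734, 0.223], [0.748, 0.247], [0.74, 0.269], [0.718, 0.282], [0.731, 0.246]]
cam [1.183 0.147 0.837]
```

```bash
python3 - <<'E'
from h import *
print(plan((.35,-.15,.40),Rt((0,0,-1),(np.cos(.6),-np.sin(.6),0))), plan((.47,.27,.42),Rt((0,0,-1),(1,0,0))))
E
```

```text
(array([ 0.6716, -0.9499, -0.2409]), array([-1.600e-03, -6.000e-04, -7.487e-01])) (array([ 1.3421, -1.8119, -0.2897]), array([-1.4000e-03, -1.1000e-03, -1.5126e+00]))
```

```bash
python3 -m pendant '[[0.67,-0.95,-0.24,0,0,-0.75,85],[0.67,-0.95,-0.24,0,0,-0.75,85],[0.67,-0.95,-0.24,0,0,-0.75,85],[0.67,-0.95,-0.24,0,0,-0.75,85],[0.67,-0.95,-0.24,0,0,-0.75,85],[0.67,-0.95,-0.24,0,0,-0.75,85],[0.67,-0.95,-0.24,0,0,-0.75,85],[0.67,-0.95,-0.24,0,0,-0.75,85],[0.67,-0.95,-0.24,0,0,-0.75,85],[0.67,-0.95,-0.24,0,0,-0.75,85],[0.67,-0.95,-0.24,0,0,-0.75,85],[0.67,-0.95,-0.24,0,0,-0.75,85]]'; python3 - <<'E'
from h import *
print(bot.state()["q"],plan((.47,.27,.42),Rt((0,0,-1),(1,0,0))))
E
```

```text
time_s: 1.7
ee_pos: [0.3492, -0.1512, 0.3994]
tool_rot: [-2.779, -1.464, 0.001]
contact_force: [0.0, -0.5, -1.1]
width: 0.993
gripper_force: 0.0
[-5.49852735e-01 -5.52848052e-01  2.06416740e+00 -9.84935104e-05
  1.63138910e+00  5.10304789e-02] (array([ 1.0392, -0.3463, -0.0512]), array([-1.400e-03, -2.000e-04, -7.651e-01]))
```

```bash
python3 -m pendant '[[1,-0.35,-0.05,0,0,-0.765,85],[1,-0.35,-0.05,0,0,-0.765,85],[1,-0.35,-0.05,0,0,-0.765,85],[1,-0.35,-0.05,0,0,-0.765,85],[1,-0.35,-0.05,0,0,-0.765,85],[1,-0.35,-0.05,0,0,-0.765,85],[1,-0.35,-0.05,0,0,-0.765,85],[1,-0.35,-0.05,0,0,-0.765,85],[1,-0.35,-0.05,0,0,-0.765,85],[1,-0.35,-0.05,0,0,-0.765,85]]'; python3 - <<'E'
from h import *
P=bot.camera_params("wrist"); im=bot.read_camera("wrist"); print(bot.state()["q"],(-P["R"].T@P["t"]).round(3),P["R"].round(2))
cv2.imwrite("pics/w1.png",im[:,:,::-1])
E
```

```text
time_s: 2.95
ee_pos: [0.4594, 0.2577, 0.42]
tool_rot: [2.221, 2.221, 0.0]
contact_force: [0.0, -0.8, -0.3]
width: 0.995
gripper_force: 0.0
[ 4.09351482e-01 -1.98176766e-01  1.77118857e+00 -1.27393624e-04
  1.56826163e+00  4.09481177e-01] [0.458 0.335 0.489] [[ 1.    0.    0.  ]
 [ 0.   -0.95  0.3 ]
 [ 0.   -0.3  -0.95]]
```

View pics/w1.png

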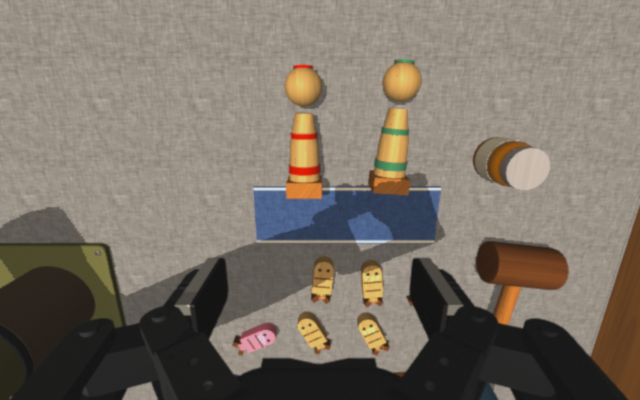

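Wrist view: figure 1's ball is at (304,87) and its foot at (304,190). Figure 2's ball is at (402,82) and its foot at (389,182). Both feet overlap the runner's pale edge line near row 188.

```bash
python3 - <<'E'
from h import *
im=bot.read_camera("wrist"); P=bot.camera_params("wrist")
for c in blobs(im,(8,70,60),(26,255,255),300,3000):
    if c[:,1].max()>120 : continue
    (u,v),r=cv2.minEnclosingCircle(c); print("ball",u,v,r,ray(P,(u,v),.026).round(4))
for c in blobs(im,(8,150,60),(15,255,255),150,3000):
    if not(150<c[:,1].mean()<220): continue
    (ctr,s,a)=cv2.minAreaRect(c); b=cv2.boxPoints((ctr,s,a)); print("foot",ctr,s,a,ray(P,b,.03)[:,:2].round(4).tolist(),ray(P,ctr,.04).round(3))
for c in blobs(im,(12,90,60),(26,255,255),300,3000):
    if 100<c[:,1].mean()<200: print("body",c.mean(0),ray(P,c.mean(0),.026).round(4))
m=cv2.inRange(cv2.cvtColor(im,cv2.COLOR_RGB2HSV),np.array((100,50,30)),np.array((125,255,255))); m[:185]=0;m[245:]=0;m[:,:245]=0;m[:,445:]=0
w=ray(P,np.argwhere(m>0)[:,::-1],.001)[:,:2]; print("runner",np.percentile(w,[.5,50,99.5],axis=0).round(4),cv2.minAreaRect(w.astype(np.float32)))
E
```

```text
ball 302.8783874511719 86.14865112304688 19.88311004638672 [[0.4373 0.3511 0.026 ]]
ball 401.0689697265625 80.93103790283203 20.712644577026367 [[0.5719 0.3579 0.026 ]]
foot (303.5, 188.0) (18.0, 35.0) 90.0 [[0.4105, 0.2207], [0.4626, 0.2207], [0.4627, 0.1926], [0.4096, 0.1926]] [[0.437 0.21  0.04 ]]
foot (388.46319580078125, 184.34291076660156) (39.90814971923828, 19.474699020385742) 8.61564826965332 [[0.5324, 0.2021], [0.5353, 0.2318], [0.5944, 0.2227], [0.5926, 0.1927]] [[0.561 0.215 0.04 ]]
foot (503.94036865234375, 158.9678955078125) (27.36233139038086, 46.46177673339844) 28.300756454467773 [[0.6993, 0.23], [0.7214, 0.2895], [0.7594, 0.2711], [0.7385, 0.2101]] [[0.724 0.253 0.04 ]]
body [303.82568807 186.21100917] [[0.4367 0.2085 0.026 ]]
body [388.875      181.49107143] [[0.5648 0.2158 0.026 ]]
body [503.91911765 159.76470588] [[0.7323 0.2489 0.026 ]]
body [303.78640777 152.51456311] [[0.4373 0.2596 0.026 ]]
body [392.54285714 148.22857143] [[0.5668 0.2658 0.026 ]]
body [303.33766234 123.58441558] [[0.4372 0.3009 0.026 ]]
body [396.35897436 118.87179487] [[0.5692 0.3074 0.026 ]]
runner [[0.3557 0.1096]
 [0.5066 0.1509]
 [0.6517 0.1937]] ((0.5037519931793213, 0.15247614681720734), (0.08571396768093109, 0.2989160418510437), 89.99768829345703)
```

```bash
cat >> h.py <<'E'
def fig(head,a,al,back=0,dz=.003):
    "TCP pose for grasping a head (x,y,z) of a figure with ground axis a, tool tilted al deg"
    a=np.array([a[0],a[1],0])/np.hypot(*a); al=np.radians(al); z=a*np.sin(al)-np.array([0,0,np.cos(al)])
    return np.array(head)+[0,0,dz]-z*(.054+back), Rt(z,(a[1],-a[0],0))
E
python3 - <<'E'
from h import *
h=(.4373,.351,.026); print(plan(*fig(h,(0,1),-40,.08)),fig(h,(0,1),-40))
E
```

```text
(array([ 0.4482, -0.0555,  0.7213]), array([ 7.000e-04, -8.891e-01, -2.000e-04])) (array([0.4373    , 0.38571053, 0.0703664 ]), Rotation.from_matrix(array([[ 0.        ,  1.        ,  0.        ],
                            [ 0.76604444,  0.        , -0.64278761],
                            [-0.64278761,  0.        , -0.76604444]])))
```

```bash
python3 -m pendant '[[0.448,-0.055,0.72,0,-0.889,0,85],[0.448,-0.055,0.72,0,-0.889,0,85],[0.448,-0.055,0.72,0,-0.889,0,85],[0.448,-0.055,0.72,0,-0.889,0,85],[0.448,-0.055,0.72,0,-0.889,0,85],[0.448,-0.055,0.72,0,-0.889,0,85],[0.448,-0.055,0.72,0,-0.889,0,85],[0.448,-0.055,0.72,0,-0.889,0,85],[0.448,-0.055,0.72,0,-0.889,0,85],[0.448,-0.055,0.72,0,-0.889,0,85]]'; python3 - <<'E'
from h import *
h=(.4373,.351,.026); print(bot.state()["q"],plan(*fig(h,(0,1),-40)))
E
```

```text
time_s: 4.3
ee_pos: [0.4376, 0.438, 0.1337]
tool_rot: [1.817, 1.818, -0.658]
contact_force: [0.1, 0.5, 0.5]
width: 0.996
gripper_force: 0.0
[ 0.83999754  0.46289174  1.62247209 -0.44435192  1.60773057  0.95062983] (array([ 0.0013, -0.0013,  0.2052]), array([ 0.0026, -0.0024, -0.0005]))
```

```bash
python3 -m pendant '[[0,-0.001,0.1,0,0,0,85],[0,-0.001,0.204,0,0,0,85],[0,-0.001,0.204,0,0,0,85],[0,-0.001,0.204,0,0,0,85],[0,-0.001,0.204,0,0,0,40],[0,-0.001,0.204,0,0,0,40],[0,-0.001,0.204,0,0,0,40],[0,-0.001,0.204,0,0,0,40],[0,-0.001,0.204,0,0,0,40],[0,-0.001,0.204,0,0,0,40]]' 40; python3 - <<'E'
from h import *
s=bot.state(); R0=Ro.from_rotvec(s["tool_rot"]); p0=s["ee_pos"]
def arc(head,a,y0,y1,al0,th,dz=.001):
    # pivot slides from y0 to y1 along a
    for t in th:
        r=np.radians(t); piv=y0+(y1-y0)*t/90
        g=np.array([a[0],a[1],0])
        al=154e-3*np.cos(r)-26e-3*np.sin(r); z=154e-3*np.sin(r)+26e-3*np.cos(r)+dz*np.sin(r)
        H=np.array(head)+g*(piv-y0+al-.154)+[0,0,z-.026]
        p,R=fig(H,a,al0+t); print(t,*plan(p,R))
arc((.4373,.351,.026),(0,1),0,-.022,-40,[7.5,15,22.5,30,37.5,45])
E
```

```text
time_s: 5.55
ee_pos: [0.4373, 0.3868, 0.0709]
tool_rot: [1.815, 1.818, -0.657]
contact_force: [-0.3, 3.2, 5.6]
width: 0.586
gripper_force: 40.9
7.5 [-0.0634  0.0001 -0.0239] [0.0038 0.1646 0.0009]
15 [-1.29e-01  1.00e-04 -4.28e-02] [0.0037 0.3313 0.0012]
22.5 [-1.969e-01  1.000e-04 -5.340e-02] [0.0036 0.498  0.0014]
30 [-2.659e-01  1.000e-04 -5.550e-02] [0.0036 0.6646 0.0017]
37.5 [-0.335  -0.     -0.0489] [0.0035 0.8313 0.0019]
45 [-4.031e-01 -1.000e-04 -3.390e-02] [0.0034 0.998  0.0022]
```

```bash
python3 -m pendant '[[-0.031,0,-0.012,0,0.083,0,40],[-0.063,0,-0.024,0,0.166,0,40],[-0.096,0,-0.034,0,0.25,0,40],[-0.129,0,-0.043,0,0.333,0,40],[-0.163,0,-0.049,0,0.416,0,40],[-0.197,0,-0.053,0,0.5,0,40],[-0.231,0,-0.055,0,0.583,0,40],[-0.266,0,-0.055,0,0.666,0,40],[-0.3,0,-0.053,0,0.75,0,40],[-0.335,0,-0.049,0,0.833,0,40],[-0.369,0,-0.042,0,0.916,0,40],[-0.403,0,-0.034,0,1,0,40]]'; python3 - <<'E'
from h import *
def arc(head,a,y0,y1,al0,th,dz=.001):
    for t in th:
        r=np.radians(t); piv=y0+(y1-y0)*t/90
        g=np.array([a[0],a[1],0])
        al=154e-3*np.cos(r)-26e-3*np.sin(r); z=154e-3*np.sin(r)+26e-3*np.cos(r)+dz*np.sin(r)
        H=np.array(head)+g*(piv-y0+al-.154)+[0,0,z-.026]
        p,R=fig(H,a,al0+t); print(t,*plan(p,R))
arc((.4373,.351,.026),(0,1),0,-.022,-40,[45,52.5,60,67.5,75,82.5,90])
print(bot.state()["q"])
im=bot.read_camera("side"); crop(im,230,190,430,350,3,"pics/s2.png")
E
```

```text
time_s: 7.05
ee_pos: [0.437, 0.2714, 0.1847]
tool_rot: [-2.173, -2.177, -0.101]
contact_force: [-0.5, 1.9, 3.3]
width: 0.586
gripper_force: 41.8
45 [ 0.001   0.0006 -0.0001] [ 0.0013 -0.0058  0.0021]
52.5 [-0.062   0.0006 -0.0304] [0.0011 0.1608 0.0022]
60 [-0.1284  0.0005 -0.0527] [0.001  0.3275 0.0023]
67.5 [-0.1971  0.0004 -0.0667] [0.0009 0.4942 0.0023]
75 [-0.267   0.0003 -0.0723] [0.0007 0.6608 0.0024]
82.5 [-3.369e-01  1.000e-04 -6.920e-02] [5.000e-04 8.275e-01 2.500e-03]
90 [-0.4059  0.     -0.0575] [4.000e-04 9.942e-01 2.500e-03]
[ 0.41823183 -0.09207879  2.07961447  0.09290542  1.11745088  0.3774249 ]
```

View pics/s2.png

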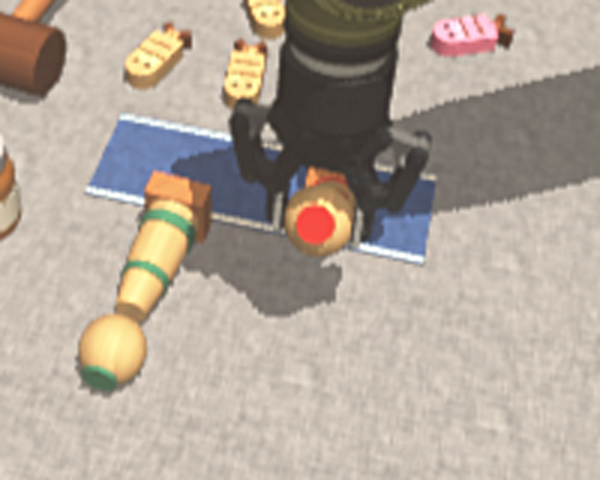

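The side view shows figure 1, with its red cap at (315,225) in the crop, held at about 45° with its foot on the runner. I'll continue the arc.

```bash
python3 -m pendant '[[-0.031,0,-0.016,0,0.08,0,40],[-0.062,0,-0.03,0,0.161,0,40],[-0.095,0,-0.042,0,0.244,0,40],[-0.128,0,-0.053,0,0.327,0,40],[-0.163,0,-0.06,0,0.41,0,40],[-0.197,0,-0.067,0,0.494,0,40],[-0.232,0,-0.07,0,0.577,0,40],[-0.267,0,-0.072,0,0.66,0,40],[-0.302,0,-0.071,0,0.744,0,40],[-0.337,0,-0.069,0,0.827,0,40],[-0.371,0,-0.064,0,0.91,0,40],[-0.405,0,-0.057,0,0.994,0,40]]'; python3 - <<'E'
from h import *
im=bot.read_camera("side"); crop(im,230,150,430,310,3,"pics/s3.png")
print(fig((.4373,.149,.156),(0,1),50), bot.state()["moment"], bot.state()["q"])
E
```

```text
time_s: 8.6
ee_pos: [0.4364, 0.1071, 0.1907]
tool_rot: [-1.703, -1.706, -0.787]
contact_force: [0.5, 0.3, -3.7]
width: 0.59
gripper_force: 42.4
(array([0.4373    , 0.1076336 , 0.19371053]), Rotation.from_matrix(array([[ 0.        ,  1.        ,  0.        ],
                            [ 0.64278761,  0.        ,  0.76604444],
                            [ 0.76604444,  0.        , -0.64278761]]))) [-0.14907629  0.01576005  0.07332127] [-0.23345538 -0.15331687  2.25964166  0.85617369  1.39641887 -0.55204714]
```

View pics/s3.png

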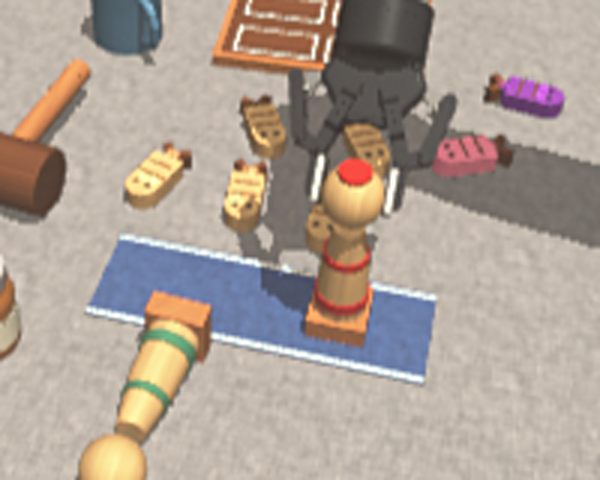

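Figure 1 is upright at (345,250) in the crop, with its foot inside both pale lines. I'll lower it 2 mm, open the fingers and back off.

```bash
python3 -m pendant '[[-0.004,0,0.003,0,0,0,40],[-0.004,0,0.003,0,0,0,40],[-0.004,0,0.003,0,0,0,52],[-0.004,0,0.003,0,0,0,60],[-0.004,0,0.003,0,0,0,85],[-0.004,0,0.003,0,0,0,85],[-0.004,0,0.003,0,0,0,85],[-0.004,0,-0.05,0,0,0,85],[-0.004,0,-0.12,0,0,0,85],[-0.004,0,-0.2,0,0,0,85],[-0.004,0,-0.3,0,0,0,85]]'; python3 - <<'E'
from h import *
h=np.array((.572,.3578,.026)); a=np.array((.055,1))/np.hypot(.055,1)
print(bot.state()["q"],plan((.48,.23,.36),Rt((0,0,-1),(1,-.055,0))))
E
```

```text
time_s: 10.02
ee_pos: [0.4369, 0.0144, 0.2687]
tool_rot: [-1.703, -1.706, -0.788]
contact_force: [0.2, -0.4, 0.0]
width: 0.996
gripper_force: 0.0
[-0.42758396 -0.21880443  2.16642784  0.7678535   1.62931529 -0.5603429 ] (array([0.5225, 0.1087, 0.2635]), array([-0.0329, -1.105 ,  0.0677]))
```

```bash
python3 -m pendant '[[0.1,0.02,-0.1,0,-0.1,0.01,85],[0.2,0.05,-0.05,-0.01,-0.3,0.02,85],[0.52,0.109,0.26,-0.03,-1,0.06,85],[0.52,0.109,0.26,-0.03,-1,0.06,85],[0.52,0.109,0.26,-0.03,-1,0.06,85],[0.52,0.109,0.26,-0.03,-1,0.06,85],[0.52,0.109,0.26,-0.03,-1,0.06,85],[0.52,0.109,0.26,-0.03,-1,0.06,85],[0.52,0.109,0.26,-0.03,-1,0.06,85]]'; python3 - <<'E'
from h import *
h=np.array((.572,.3578,.026)); a=np.array((.055,1))/np.hypot(.055,1)
print(bot.state()["q"],plan(*fig(h,a,-40,.08)))
E
```

```text
time_s: 11.15
ee_pos: [0.481, 0.2268, 0.3596]
tool_rot: [-2.237, -2.121, -0.091]
contact_force: [0.1, -1.2, -0.3]
width: 0.993
gripper_force: 0.0
[ 0.3099821  -0.18654846  1.86147374  0.07804472  1.43861713  0.35405266] (array([0.5057, 0.2108, 0.6135]), array([-5.000e-04, -9.938e-01,  2.500e-03]))
```

```bash
python3 -m pendant '[[0.25,0.1,0.1,0,-0.35,0,85],[0.506,0.211,0.613,0,-0.994,0,85],[0.506,0.211,0.613,0,-0.994,0,85],[0.506,0.211,0.613,0,-0.994,0,85],[0.506,0.211,0.613,0,-0.994,0,85],[0.506,0.211,0.613,0,-0.994,0,85],[0.506,0.211,0.613,0,-0.994,0,85],[0.506,0.211,0.613,0,-0.994,0,85],[0.506,0.211,0.613,0,-0.994,0,85]]'; python3 - <<'E'
from h import *
h=np.array((.572,.3578,.026)); a=np.array((.055,1))/np.hypot(.055,1)
print(bot.state()["q"],plan(*fig(h,a,-40)))
E
```

```text
time_s: 12.28
ee_pos: [0.5766, 0.4456, 0.1348]
tool_rot: [1.87, 1.776, -0.676]
contact_force: [-0.9, 0.3, 0.1]
width: 0.993
gripper_force: 0.0
[ 0.71348985  0.65657806  1.33852564 -0.48427883  1.65846154  0.85065539] (array([ 0.0012, -0.0003,  0.2088]), array([ 0.0051, -0.0027,  0.0023]))
```

```bash
cat >> h.py <<'E'
def arc(head,a,slide,al0,th,dz=.001):
    g=np.array([a[0],a[1],0])
    for t in th:
        r=np.radians(t); al=154e-3*np.cos(r)-26e-3*np.sin(r); z=154e-3*np.sin(r)+26e-3*np.cos(r)+dz*np.sin(r)
        p,R=fig(np.array(head)+g*(slide*t/90+al-.154)+[0,0,z-.026],a,al0+t); print(t,*plan(p,R))
E
python3 -m pendant '[[0,0,0.1,0,0,0,85],[0.001,0,0.206,0,0,0,85],[0.001,0,0.206,0,0,0,85],[0.001,0,0.206,0,0,0,85],[0.001,0,0.206,0,0,0,40],[0.001,0,0.206,0,0,0,40],[0.001,0,0.206,0,0,0,40],[0.001,0,0.206,0,0,0,40],[0.001,0,0.206,0,0,0,40],[0.001,0,0.206,0,0,0,40]]' 40; python3 - <<'E'
from h import *
a=np.array((.055,1))/np.hypot(.055,1)
arc((.572,.3578,.026),a,-.030,-40,[0,7.5,15,22.5,30,37.5,45])
E
```

```text
time_s: 13.52
ee_pos: [0.5737, 0.3948, 0.0706]
tool_rot: [1.867, 1.777, -0.676]
contact_force: [-0.2, 3.3, 5.4]
width: 0.588
gripper_force: 40.9
0 [-0.0041  0.0008  0.0043] [ 0.0067 -0.0017  0.0045]
7.5 [-0.0677  0.0007 -0.0214] [0.0064 0.165  0.005 ]
15 [-0.1346  0.0005 -0.0391] [0.0061 0.3316 0.0054]
22.5 [-0.2037  0.0003 -0.0486] [0.0057 0.4983 0.0058]
30 [-2.741e-01  1.000e-04 -4.960e-02] [0.0054 0.665  0.0062]
37.5 [-3.445e-01 -2.000e-04 -4.200e-02] [0.005  0.8316 0.0066]
45 [-0.4138 -0.0005 -0.0259] [0.0046 0.9983 0.0069]
```

```bash
python3 -m pendant '[[-0.031,0,-0.013,0,0.083,0,40],[-0.064,0,-0.025,0,0.166,0,40],[-0.097,0,-0.035,0,0.25,0,40],[-0.131,0,-0.043,0,0.333,0,40],[-0.165,0,-0.049,0,0.416,0,40],[-0.2,0,-0.053,0,0.5,0,40],[-0.235,0,-0.054,0,0.583,0,40],[-0.27,0,-0.054,0,0.666,0,40],[-0.305,0,-0.051,0,0.75,0,40],[-0.341,0,-0.046,0,0.833,0,40],[-0.376,0,-0.039,0,0.916,0,40],[-0.411,0,-0.03,0,1,0,40]]'; python3 - <<'E'
from h import *
a=np.array((.055,1))/np.hypot(.055,1)
arc((.572,.3578,.026),a,-.030,-40,[45,52.5,60,67.5,75,82.5,90])
E
```

```text
time_s: 15.02
ee_pos: [0.5676, 0.2762, 0.1851]
tool_rot: [-2.229, -2.121, -0.103]
contact_force: [-0.3, 3.1, 3.4]
width: 0.585
gripper_force: 42.0
45 [-0.0039 -0.0002  0.0004] [ 0.0007 -0.0057  0.0068]
52.5 [-0.0685 -0.0005 -0.03  ] [0.0002 0.161  0.0069]
60 [-0.1365 -0.0009 -0.0525] [-2.000e-04  3.277e-01  6.900e-03]
67.5 [-0.2069 -0.0012 -0.0666] [-0.0007  0.4943  0.0069]
75 [-0.2784 -0.0016 -0.0723] [-0.0011  0.661   0.0069]
82.5 [-0.3501 -0.002  -0.0693] [-0.0016  0.8277  0.0068]
90 [-0.4207 -0.0024 -0.0578] [-0.0021  0.9943  0.0067]
```

```bash
python3 -m pendant '[[-0.033,0,-0.016,0,0.08,0,40],[-0.066,0,-0.03,0,0.161,0,40],[-0.1,0,-0.042,0,0.244,0,40],[-0.134,0,-0.053,0,0.327,0,40],[-0.169,-0.001,-0.06,0,0.41,0,40],[-0.204,-0.001,-0.067,0,0.494,0,40],[-0.24,-0.001,-0.07,0,0.577,0,40],[-0.276,-0.002,-0.072,0,0.66,0,40],[-0.312,-0.002,-0.071,0,0.744,0,40],[-0.348,-0.002,-0.069,0,0.827,0,40],[-0.384,-0.002,-0.064,0,0.91,0,40],[-0.419,-0.002,-0.057,0,0.994,0,40]]'; python3 - <<'E'
from h import *
im=bot.read_camera("side"); crop(im,230,150,430,310,3,"pics/s4.png")
print(bot.state()["q"])
E
```

```text
time_s: 16.52
ee_pos: [0.5582, 0.1071, 0.193]
tool_rot: [-1.749, -1.665, -0.816]
contact_force: [-2.6, 2.1, 7.2]
width: 0.589
gripper_force: 42.1
[-0.18733226  0.10081126  2.00818495  0.90104899  1.33167937 -0.50257553]
```

View pics/s4.png

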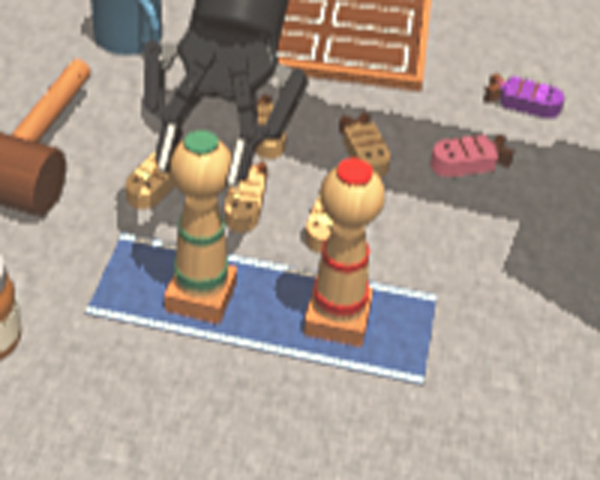

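Both figures are upright on the runner: green at (200,230) and red at (345,250) in the crop. I'll release this one.

```bash
python3 -m pendant '[[0.002,0,-0.001,0,0,0,40],[0.002,0,-0.001,0,0,0,52],[0.002,0,-0.001,0,0,0,60],[0.002,0,-0.001,0,0,0,85],[0.002,0,-0.001,0,0,0,85],[0.002,0,-0.001,0,0,0,85],[0,0,-0.05,0,0,0,85],[0,0,-0.12,0,0,0,85],[0,0,-0.22,0,0,0,85],[0,0,-0.34,0,0,0,85],[0,0,-0.45,0,0,0,85]]'; python3 - <<'E'
from h import *
print(bot.state()["q"],plan((.50,-.13,.42),Rt((0,0,-1),(1,0,0))))
E
```

```text
time_s: 17.95
ee_pos: [0.5512, -0.0323, 0.3104]
tool_rot: [-1.755, -1.669, -0.813]
contact_force: [-0.8, 0.2, 0.7]
width: 0.997
gripper_force: 0.0
[-0.42449944  0.00815789  1.88400287  0.79087756  1.63026142 -0.48548264] (array([ 0.0469, -0.1153, -0.3683]), array([ 0.0288, -1.1034, -0.0595]))
```

```bash
python3 -m pendant '[[0,-0.115,-0.1,0,-0.3,0,85],[0.2,-0.115,-0.25,0.02,-1,-0.05,85],[0.2,-0.115,-0.25,0.02,-1,-0.05,85],[0.2,-0.115,-0.25,0.02,-1,-0.05,85],[0.2,-0.115,-0.25,0.02,-1,-0.05,85],[0.2,-0.115,-0.25,0.02,-1,-0.05,85],[0.2,-0.115,-0.25,0.02,-1,-0.05,85]]'; python3 - <<'E'
from h import *
P=bot.camera_params("wrist"); im=bot.read_camera("wrist"); cv2.imwrite("pics/w2.png",im[:,:,::-1]); print(bot.state()["q"])
for c in blobs(im,(10,85,60),(26,255,255),200,3000):
    w=ray(P,c,.015)[:,:2].astype(np.float32); print(c.mean(0).round(),cv2.contourArea(c),[np.round(a,4) for a in cv2.minAreaRect(w)])
E
```

```text
time_s: 18.82
ee_pos: [0.5041, -0.0531, 0.4324]
tool_rot: [-2.19, -2.168, -0.093]
contact_force: [-0.1, -0.6, 0.0]
width: 0.989
gripper_force: 0.0
[-0.24397176 -0.24125624  1.7882078   0.08169278  1.61325926 -0.23131758]
[353. 188.] 940.5 [array([ 0.5566, -0.0739]), array([0.0349, 0.0838]), np.float64(27.133)]
[285. 188.] 956.5 [array([ 0.4488, -0.072 ]), array([0.0368, 0.0819]), np.float64(28.6133)]
[409. 121.] 1151.5 [array([0.641 , 0.0275]), array([0.0827, 0.0373]), np.float64(72.0369)]
[349. 120.] 1082.0 [array([0.5505, 0.0303]), array([0.0358, 0.0823]), np.float64(5.5624)]
[292. 115.] 1095.0 [array([0.4649, 0.0377]), array([0.0825, 0.0356]), np.float64(84.8012)]
[353.  28.] 962.5 [array([0.5588, 0.1585]), array([0.0554, 0.0516]), np.float64(89.4615)]
[367.   7.] 516.0 [array([0.5768, 0.1771]), array([0.0253, 0.0543]), np.float64(89.467)]
[264.  23.] 1842.5 [array([0.4193, 0.1576]), array([0.0671, 0.0853]), np.float64(89.467)]
```

View pics/w2.png

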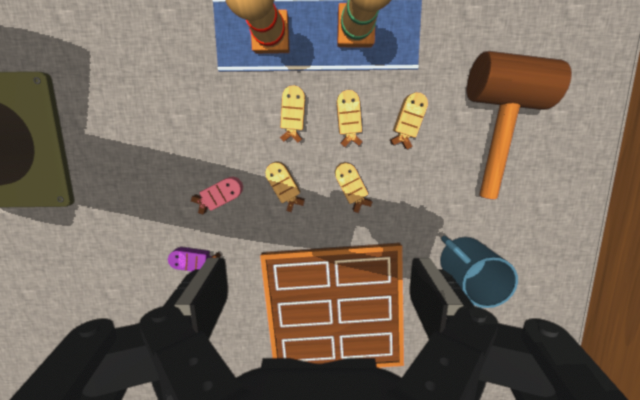

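Wrist view: the five cream fish are at (292,112), (349,117), (409,120), (284,186) and (353,187), all with noses up. The tray's six outlines are centred near (301,276), (362,271), (304,313), (363,310), (308,348) and (367,346). The figures stand on the runner at the top.

```bash
python3 - <<'E'
from h import *
P=bot.camera_params("wrist"); im=bot.read_camera("wrist")
hsv=cv2.cvtColor(im,cv2.COLOR_RGB2HSV)
m=cv2.inRange(hsv,np.array((0,0,120)),np.array((179,95,255))); m[:240]=0; m[375:]=0; m[:,:262]=0; m[:,405:]=0
n,l,st,ce=cv2.connectedComponentsWithStats(m)
for i in range(1,n):
    if st[i,4]>60: 
        p=np.argwhere(l==i)[:,::-1]; w=ray(P,p,.0105)[:,:2].astype(np.float32); print(st[i],ce[i].round(1),[np.round(a,4) for a in cv2.minAreaRect(w)])
P=bot.camera_params("scene"); im=bot.read_camera("scene"); hsv=cv2.cvtColor(im,cv2.COLOR_RGB2HSV)
m=cv2.inRange(hsv,np.array((0,0,120)),np.array((179,95,255))); q=np.zeros_like(m); cv2.fillPoly(q,[np.array([[165,156],[243,158],[230,222],[138,218]])],255); m&=q
n,l,st,ce=cv2.connectedComponentsWithStats(m)
for i in range(1,n):
    if st[i,4]>60: 
        p=np.argwhere(l==i)[:,::-1]; w=ray(P,p,.0105)[:,:2].astype(np.float32); print(st[i],ce[i].round(1),[np.round(a,4) for a in cv2.minAreaRect(w)])
E
```

```text
[350 240  28   6 130] [362.8 242. ] [array([ 0.5774, -0.1699]), array([0.0088, 0.0449]), np.float64(89.4241)]
[262 242  44  10 245] [278.  247.1] [array([ 0.4441, -0.1756]), array([0.0159, 0.0719]), np.float64(89.4218)]
[334 257  57  30 470] [361.5 272. ] [array([ 0.5763, -0.2218]), array([0.0945, 0.0488]), np.float64(3.3313)]
[273 261  58  30 523] [301.4 275. ] [array([ 0.473, -0.228]), array([0.0952, 0.0494]), np.float64(3.5132)]
[262 278  10  80 432] [264.9 329.5] [array([ 0.41  , -0.3106]), array([0.1561, 0.0163]), np.float64(87.1702)]
[382 278  23  97 258] [399.8 341.9] [array([ 0.6326, -0.3318]), array([0.0402, 0.1926]), np.float64(2.9002)]
[337 295  55  29 510] [364.4 308.8] [array([ 0.5811, -0.2934]), array([0.095, 0.05 ]), np.float64(3.6279)]
[277 299  56  29 502] [304.7 312.7] [array([ 0.4775, -0.2999]), array([0.0954, 0.0498]), np.float64(3.6279)]
[339 332  54  27 472] [366.  344.6] [array([ 0.5857, -0.3652]), array([0.0951, 0.0501]), np.float64(3.4721)]
[281 335  55  26 402] [310.6 346.6] [array([ 0.482 , -0.3715]), array([0.0954, 0.0495]), np.float64(3.6487)]
[154 156  30  28 195] [169.4 171.2] [array([ 0.4863, -0.3709]), array([0.093 , 0.0472]), np.float64(4.1134)]
[181 157  30  29 277] [195.8 171.6] [array([ 0.4792, -0.3018]), array([0.0974, 0.052 ]), np.float64(4.0795)]
[210 158  29  31 297] [224.2 173.4] [array([ 0.4739, -0.23  ]), array([0.1003, 0.0517]), np.float64(3.5384)]
[139 184  31  34 219] [157.4 201.4] [array([ 0.5866, -0.3626]), array([0.0995, 0.0445]), np.float64(5.6037)]
[167 186  32  35 336] [182.7 203.4] [array([ 0.5822, -0.2951]), array([0.0989, 0.0519]), np.float64(3.9884)]
[197 189  31  33 180] [208.  202.1] [array([ 0.5768, -0.2246]), array([0.0969, 0.0492]), np.float64(3.7172)]
```

```bash
cat >> h.py <<'E'
F=dict(A=(.5566,-.0739,27.1),B=(.4488,-.0720,28.6),C=(.641,.0275,-18),D=(.5505,.0303,5.6),E=(.4649,.0377,-5.2))
T=dict(p1=(.4730,-.2280,-86.5),p2=(.4775,-.2999,-86.5),p3=(.4820,-.3715,-86.5),p4=(.5763,-.2218,-86.5),p5=(.5811,-.2934,-86.5),p6=(.5857,-.3652,-86.5))
def down(x,y,yaw,z):
    a=np.radians(yaw); print(z,*plan((x,y,z),Rt((0,0,-1),(np.cos(a),np.sin(a),0))))
E
python3 -c '
from h import *
down(*F["A"],.17);down(*F["A"],.078)'
```

```text
0.17 [-0.1051  0.1304  0.6511] [ 0.0274 -0.1034 -0.6142]
0.078 [-0.1242  0.1301  0.8803] [ 0.0274 -0.1034 -0.6142]
```

```bash
python3 -m pendant '[[-0.105,0.13,0.65,0.027,-0.103,-0.614,56],[-0.105,0.13,0.65,0.027,-0.103,-0.614,56],[-0.105,0.13,0.65,0.027,-0.103,-0.614,56],[-0.105,0.13,0.65,0.027,-0.103,-0.614,56],[-0.105,0.13,0.65,0.027,-0.103,-0.614,56],[-0.105,0.13,0.65,0.027,-0.103,-0.614,56],[-0.105,0.13,0.65,0.027,-0.103,-0.614,56]]' 30; python3 -c '
from h import *
down(*F["A"],.078);down(*F["A"],.17)'
```

```text
time_s: 19.85
ee_pos: [0.5585, -0.0739, 0.1747]
tool_rot: [1.634, 2.675, 0.003]
contact_force: [-0.2, 0.1, 0.4]
width: 0.656
gripper_force: 0.0
0.078 [ 0.0032 -0.0056  0.2417] [0.0067 0.0058 0.0012]
0.17 [ 0.0022 -0.0044  0.0117] [0.0067 0.0058 0.0012]
```

```bash
python3 -m pendant '[[0.003,-0.004,0.1,0,0,0,56],[0.003,-0.004,0.2,0,0,0,56],[0.003,-0.004,0.24,0,0,0,56],[0.003,-0.004,0.24,0,0,0,56],[0.003,-0.004,0.24,0,0,0,20],[0.003,-0.004,0.24,0,0,0,20],[0.003,-0.004,0.24,0,0,0,20],[0.003,-0.004,0.24,0,0,0,20],[0.003,-0.004,0.18,0,0,0,20],[0.003,-0.004,0,0,0,0,20],[0.003,-0.004,0,0,0,0,20]]' 30; python3 -c '
from h import *
x,y,_=T["p6"]
down(x,y,93.5,.17);down(*F["A"],.17)'
```

```text
time_s: 21.22
ee_pos: [0.5579, -0.0737, 0.1776]
tool_rot: [1.631, 2.671, 0.006]
contact_force: [0.1, -0.3, -0.8]
width: 0.389
gripper_force: 31.0
0.17 [-0.6798 -0.2711  0.0221] [ 0.0046  0.0164 -1.474 ]
0.17 [ 0.0013 -0.0033  0.019 ] [0.0121 0.0106 0.0016]
```

```bash
python3 -m pendant '[[-0.68,-0.271,0.02,0,0.01,-1,20],[-0.68,-0.271,0.02,0,0.01,-1,20],[-0.68,-0.271,0.02,0,0.01,-1,20],[-0.68,-0.271,0.02,0,0.01,-1,20],[-0.68,-0.271,0.02,0,0.01,-1,20],[-0.68,-0.271,0.02,0,0.01,-1,20],[-0.68,-0.271,0.02,0,0.01,-1,20],[-0.68,-0.271,0.02,0,0.01,-1,20]]'; python3 -c '
from h import *
x,y,_=T["p6"]
down(x,y,93.5,.17);down(x,y,93.5,.091); print(bot.state()["q"])'
```

```text
time_s: 22.22
ee_pos: [0.5827, -0.3631, 0.1634]
tool_rot: [-0.484, -3.099, -0.007]
contact_force: [0.2, -0.5, 0.1]
width: 0.391
gripper_force: 31.0
0.17 [-0.0086 -0.0028 -0.0166] [ 0.0056 -0.0065 -0.4725]
0.091 [-0.0097 -0.0034  0.1809] [ 0.0056 -0.0065 -0.4725]
[-6.35728052e-01  3.19454495e-01  1.66710791e+00  1.46595741e-03
  1.16162012e+00 -1.89712790e+00]
```

```bash
python3 -m pendant '[[-0.009,-0.003,-0.016,0,0,-0.472,20],[-0.009,-0.003,-0.016,0,0,-0.472,20],[-0.009,-0.003,-0.016,0,0,-0.472,20],[-0.01,-0.003,0.08,0,0,-0.472,20],[-0.01,-0.003,0.16,0,0,-0.472,20],[-0.01,-0.003,0.18,0,0,-0.472,20],[-0.01,-0.003,0.18,0,0,-0.472,20]]'; python3 -c '
from h import *
x,y,_=T["p6"]
down(x,y,93.5,.091)
down(*F["B"],.17)'
```

```text
time_s: 23.1
ee_pos: [0.586, -0.3662, 0.0917]
tool_rot: [0.092, -3.136, -0.007]
contact_force: [-1.0, -0.1, -0.3]
width: 0.387
gripper_force: 31.0
0.091 [0.0006 0.0026 0.0017] [ 0.0062 -0.0051 -0.0031]
0.17 [ 0.3001  0.7553 -0.1909] [ 0.0026 -0.0081  1.4391]
```

```bash
python3 -m pendant '[[0,0.002,0.006,0,0,0,20],[0,0.002,0.006,0,0,0,45],[0,0.002,0.006,0,0,0,56],[0,0.002,0.006,0,0,0,56],[0,0.002,-0.06,0,0,0,56],[0,0.002,-0.19,0,0,0,56],[0.3,0.755,-0.19,0,0,1,56],[0.3,0.755,-0.19,0,0,1,56],[0.3,0.755,-0.19,0,0,1,56],[0.3,0.755,-0.19,0,0,1,56],[0.3,0.755,-0.19,0,0,1,56],[0.3,0.755,-0.19,0,0,1,56]]'; python3 - <<'E'
from h import *
down(*F["B"],.17)
P=bot.camera_params("scene"); im=bot.read_camera("scene")
for c in blobs(im,(15,75,60),(30,255,255),120,1500):
    if c[:,0].min()<130 or c[:,0].max()>365 or c[:,1].min()<130 or c[:,1].max()>265: continue
    w=ray(P,c,.015)[:,:2].astype(np.float32)
    print("fish",cv2.contourArea(c),c.mean(0).round(),"rect",[np.round(a,4) for a in cv2.minAreaRect(w)])
E
```

```text
time_s: 24.6
ee_pos: [0.4467, -0.0702, 0.1691]
tool_rot: [-1.109, -2.933, -0.004]
contact_force: [0.8, -0.7, 0.5]
width: 0.657
gripper_force: 0.0
0.17 [-0.0069  0.     -0.0024] [-0.0007 -0.0081  0.444 ]
fish 492.0 [315. 246.] rect [array([0.6457, 0.0288]), array([0.0767, 0.0447]), np.float64(72.003)]
fish 425.5 [325. 213.] rect [array([0.5519, 0.0364]), array([0.0485, 0.0678]), np.float64(10.7404)]
fish 382.0 [152. 194.] rect [array([ 0.5726, -0.3745]), array([0.0773, 0.0454]), np.float64(4.9148)]
fish 388.0 [334. 186.] rect [array([0.4702, 0.0406]), array([0.0715, 0.0511]), np.float64(82.936)]
fish 371.0 [290. 174.] rect [array([ 0.4511, -0.0702]), array([0.0506, 0.0791]), np.float64(29.406)]
```

```bash
python3 -m pendant '[[-0.007,0,0,0,-0.008,0.444,56],[-0.007,0,0,0,-0.008,0.444,56],[-0.007,0,0.1,0,-0.008,0.444,56],[-0.007,0,0.2,0,-0.008,0.444,56],[-0.007,0,0.228,0,-0.008,0.444,56],[-0.007,0,0.228,0,-0.008,0.444,56],[-0.007,0,0.228,0,-0.008,0.444,20],[-0.007,0,0.228,0,-0.008,0.444,20],[-0.007,0,0.228,0,-0.008,0.444,20],[-0.007,0,0.228,0,-0.008,0.444,20],[-0.007,0,0.12,0,-0.008,0.444,20],[-0.007,0,0,0,-0.008,0.444,20]]' 30; python3 -c '
from h import *
x,y,_=T["p3"]
down(x,y,93.5,.17)'
```

```text
time_s: 26.15
ee_pos: [0.4496, -0.0742, 0.1697]
tool_rot: [-1.607, -2.697, 0.002]
contact_force: [0.8, -0.0, -0.5]
width: 0.386
gripper_force: 30.6
0.17 [-0.6921 -0.2828 -0.0012] [-0.0015 -0.003  -1.4459]
```

```bash
python3 -m pendant '[[-0.692,-0.283,0,0,0,-1,20],[-0.692,-0.283,0,0,0,-1,20],[-0.692,-0.283,0,0,0,-1,20],[-0.692,-0.283,0,0,0,-1,20],[-0.692,-0.283,0,0,0,-1,20],[-0.692,-0.283,0,0,0,-1,20],[-0.692,-0.283,0,0,0,-1,20],[-0.692,-0.283,0,0,0,-1,20]]'; python3 -c '
from h import *
x,y,_=T["p3"]
down(x,y,93.5,.17);down(x,y,93.5,.09); print(bot.state()["q"])'
```

```text
time_s: 27.15
ee_pos: [0.4827, -0.3704, 0.1694]
tool_rot: [-0.451, -3.109, -0.0]
contact_force: [-0.6, -0.4, -0.2]
width: 0.389
gripper_force: 30.7
0.17 [ 0.0009 -0.0033 -0.0014] [ 0.     -0.0006 -0.4445]
0.09 [ 0.0009 -0.0032  0.1986] [ 0.     -0.0006 -0.4445]
[-7.42557702e-01  1.52390300e-01  1.85562575e+00 -2.72886903e-04
  1.13394262e+00 -2.02518904e+00]
```

```bash
python3 -m pendant '[[0,-0.003,0,0,0,-0.444,20],[0,-0.003,0,0,0,-0.444,20],[0,-0.003,0.1,0,0,-0.444,20],[0,-0.003,0.18,0,0,-0.444,20],[0,-0.003,0.2,0,0,-0.444,20],[0,-0.003,0.2,0,0,-0.444,20],[0,-0.003,0.203,0,0,-0.444,20],[0,-0.003,0.203,0,0,-0.444,45],[0,-0.003,0.203,0,0,-0.444,56],[0,-0.003,0.203,0,0,-0.444,56],[0,-0.003,0.1,0,0,-0.444,56],[0,-0.003,0,0,0,-0.444,56]]'; python3 -c '
from h import *
down(*F["D"],.17)'
```

```text
time_s: 28.65
ee_pos: [0.4821, -0.3727, 0.1698]
tool_rot: [0.093, -3.139, -0.001]
contact_force: [0.4, -0.5, 0.3]
width: 0.654
gripper_force: 0.0
0.17 [-2.305e-01  9.956e-01 -1.000e-04] [-5.0000e-04 -1.8000e-03  1.9512e+00]
```

```bash
python3 -m pendant '[[-0.23,0.995,0,0,0,1,56],[-0.23,0.995,0,0,0,1,56],[-0.23,0.995,0,0,0,1,56],[-0.23,0.995,0,0,0,1,56],[-0.23,0.995,0,0,0,1,56],[-0.23,0.995,0,0,0,1,56],[-0.23,0.995,0,0,0,1,56],[-0.23,0.995,0,0,0,1,56],[-0.23,0.995,0,0,0,1,56]]'; python3 - <<'E'
from h import *
down(*F["D"],.17)
P=bot.camera_params("scene"); im=bot.read_camera("scene")
for c in blobs(im,(15,75,60),(30,255,255),120,1500):
    if c[:,0].min()<130 or c[:,0].max()>365 or c[:,1].min()<130 or c[:,1].max()>265: continue
    w=ray(P,c,.015)[:,:2].astype(np.float32)
    print("fish",cv2.contourArea(c),c.mean(0).round(),"rect",[np.round(a,4) for a in cv2.minAreaRect(w)])
E
```

```text
time_s: 29.78
ee_pos: [0.5505, 0.0295, 0.1693]
tool_rot: [1.115, 2.937, -0.002]
contact_force: [-0.1, -0.4, 0.5]
width: 0.655
gripper_force: 0.0
0.17 [ 0.0013  0.0014 -0.0019] [-0.001   0.0011  0.9518]
fish 478.0 [315. 247.] rect [array([0.6461, 0.0308]), array([0.0726, 0.0451]), np.float64(73.361)]
fish 426.0 [323. 213.] rect [array([0.5538, 0.0326]), array([0.0478, 0.0748]), np.float64(5.0918)]
fish 392.0 [150. 193.] rect [array([ 0.5693, -0.3773]), array([0.0943, 0.048 ]), np.float64(15.5813)]
fish 326.0 [168. 160.] rect [array([ 0.4612, -0.383 ]), array([0.0824, 0.0471]), np.float64(6.314)]
```

```bash
python3 -m pendant '[[0.001,0.001,0,0,0,0.95,56],[0.001,0.001,0,0,0,0.95,56],[0.001,0.001,0,0,0,0.95,56],[0.001,0.001,0,0,0,0.95,56],[0.001,0.001,0.1,0,0,0.95,56],[0.001,0.001,0.2,0,0,0.95,56],[0.001,0.001,0.229,0,0,0.95,56],[0.001,0.001,0.229,0,0,0.95,56],[0.001,0.001,0.229,0,0,0.95,20],[0.001,0.001,0.229,0,0,0.95,20],[0.001,0.001,0.229,0,0,0.95,20],[0.001,0.001,0.229,0,0,0.95,20]]' 30; python3 -c '
from h import *
x,y,a=T["p5"]
down(x,y,a,.17)
P=bot.camera_params("side"); im=bot.read_camera("side"); crop(im,240,120,440,270,3,"pics/s5.png")'
```

```text
time_s: 31.32
ee_pos: [0.5522, 0.0301, 0.08]
tool_rot: [2.106, 2.326, 0.003]
contact_force: [-0.6, -2.3, 6.5]
width: 0.387
gripper_force: 31.3
0.17 [-0.8123 -0.0071 -0.2239] [ 0.0052 -0.0023  2.0482]
```

View pics/s5.png

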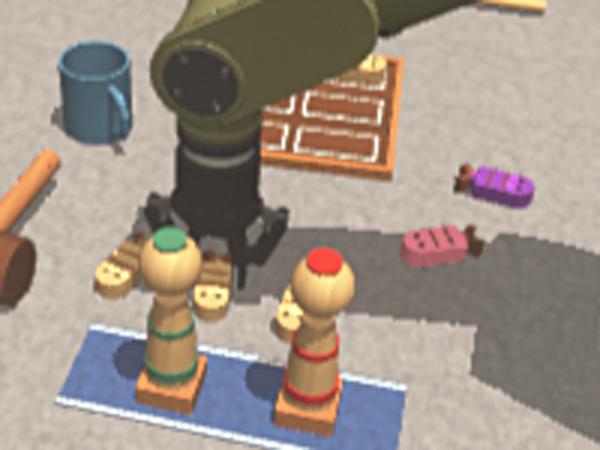

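The side view shows the gripper holding fish D behind the green figure. Fish E sits behind the red figure at (290,315) in the crop, and both figures are clear of the gripper.

```bash
python3 -m pendant '[[0,0,-0.1,0,0,0,20],[0,0,-0.224,0,0,0,20],[-0.2,-0.002,-0.224,0,0,-0.24,20],[-0.812,-0.007,-0.224,0,0,-1,20],[-0.812,-0.007,-0.224,0,0,-1,20],[-0.812,-0.007,-0.224,0,0,-1,20],[-0.812,-0.007,-0.224,0,0,-1,20],[-0.812,-0.007,-0.224,0,0,-1,20],[-0.812,-0.007,-0.224,0,0,-1,20],[-0.812,-0.007,-0.224,0,0,-1,20]]'; python3 -c '
from h import *
x,y,_=T["p5"]
down(x,y,93.5,.17);down(x,y,93.5,.09); print(bot.state()["q"])'
```

```text
time_s: 32.62
ee_pos: [0.5797, -0.2918, 0.1672]
tool_rot: [-1.056, -2.958, -0.0]
contact_force: [0.8, 0.9, -1.1]
width: 0.39
gripper_force: 30.5
0.17 [-0.0052 -0.0009 -0.0069] [ 3.000e-04 -1.100e-03 -9.514e-01]
0.09 [-0.0053 -0.0008  0.1931] [ 3.000e-04 -1.100e-03 -9.514e-01]
[-5.49041980e-01  2.37918259e-01  1.76029789e+00  8.18898895e-06
  1.14426098e+00 -1.43371892e+00]
```

```bash
python3 -m pendant '[[-0.005,-0.001,0,0,0,-0.951,20],[-0.005,-0.001,0,0,0,-0.951,20],[-0.005,-0.001,0,0,0,-0.951,20],[-0.005,-0.001,0,0,0,-0.951,20],[-0.005,-0.001,0.1,0,0,-0.951,20],[-0.005,-0.001,0.17,0,0,-0.951,20],[-0.005,-0.001,0.195,0,0,-0.951,20],[-0.005,-0.001,0.195,0,0,-0.951,20],[-0.005,-0.001,0.195,0,0,-0.951,45],[-0.005,-0.001,0.195,0,0,-0.951,56],[-0.005,-0.001,0.195,0,0,-0.951,56],[-0.005,-0.001,0.05,0,0,-0.951,56]]'; python3 -c '
from h import *
down(*F["E"],.17)'
```

```text
time_s: 34.12
ee_pos: [0.5779, -0.2928, 0.1419]
tool_rot: [0.094, -3.13, -0.01]
contact_force: [0.7, -0.3, 0.0]
width: 0.656
gripper_force: 0.0
0.17 [ 0.2331  0.8422 -0.0623] [-0.005 -0.017  2.192]
```

```bash
python3 -m pendant '[[0.01,0.01,-0.07,0,0,0,56],[0.233,0.842,-0.07,0,0,1,56],[0.233,0.842,-0.07,0,0,1,56],[0.233,0.842,-0.07,0,0,1,56],[0.233,0.842,-0.07,0,0,1,56],[0.233,0.842,-0.07,0,0,1,56],[0.233,0.842,-0.07,0,0,1,56],[0.233,0.842,-0.07,0,0,1,56]]'; python3 - <<'E'
from h import *
down(*F["E"],.17)
P=bot.camera_params("wrist"); im=bot.read_camera("wrist")
for c in blobs(im,(10,85,60),(26,255,255),200,3000):
    w=ray(P,c,.015)[:,:2].astype(np.float32); print(c.mean(0).round(),cv2.contourArea(c),[np.round(a,4) for a in cv2.minAreaRect(w)])
E
```

```text
time_s: 35.12
ee_pos: [0.467, 0.0376, 0.1754]
tool_rot: [1.109, 2.939, -0.001]
contact_force: [0.5, 0.1, 0.0]
width: 0.653
gripper_force: 0.0
0.17 [ 0.0042 -0.0032  0.0135] [0.0000e+00 8.0000e-04 1.1969e+00]
[185. 390.] 682.5 [array([ 0.5165, -0.1759]), array([0.0367, 0.0327]), np.float64(48.6844)]
[587. 378.] 581.0 [array([0.759 , 0.1134]), array([0.0766, 0.0121]), np.float64(6.9225)]
```

```bash
python3 -m pendant '[[0.004,-0.003,0.01,0,0,1,56],[0.004,-0.003,0.01,0,0,1,56],[0.004,-0.003,0.01,0,0,1,56],[0.004,-0.003,0.01,0,0,1,56],[0.004,-0.003,0.01,0,0,1,56],[0.004,-0.003,0.01,0,0,1,56]]'; python3 - <<'E'
from h import *
down(*F["E"],.079)
P=bot.camera_params("scene"); im=bot.read_camera("scene")
for c in blobs(im,(15,75,60),(30,255,255),80,1500):
    if c[:,0].min()<130 or c[:,0].max()>365 or c[:,1].min()<130 or c[:,1].max()>265: continue
    w=ray(P,c,.015)[:,:2].astype(np.float32)
    print("fish",cv2.contourArea(c),c.mean(0).round(),"rect",[np.round(a,4) for a in cv2.minAreaRect(w)])
crop(im,125,125,385,275,3,"pics/c2.png")
E
```

```text
time_s: 35.92
ee_pos: [0.4662, 0.0353, 0.1714]
tool_rot: [2.152, 2.288, -0.001]
contact_force: [0.0, 1.2, -0.4]
width: 0.652
gripper_force: 0.0
0.079 [ 0.0064 -0.0028  0.2311] [0.0002 0.001  0.1935]
fish 495.0 [315. 246.] rect [array([0.6454, 0.029 ]), array([0.0767, 0.044 ]), np.float64(71.8356)]
fish 379.5 [182. 197.] rect [array([ 0.5662, -0.3006]), array([0.0796, 0.0455]), np.float64(4.8407)]
fish 384.0 [151. 195.] rect [array([ 0.5752, -0.375 ]), array([0.083 , 0.0461]), np.float64(8.7408)]
fish 379.5 [334. 186.] rect [array([0.4694, 0.0411]), array([0.0704, 0.0489]), np.float64(84.9446)]
fish 327.0 [167. 161.] rect [array([ 0.464 , -0.3823]), array([0.0871, 0.0462]), np.float64(5.6824)]
```

View pics/c2.png

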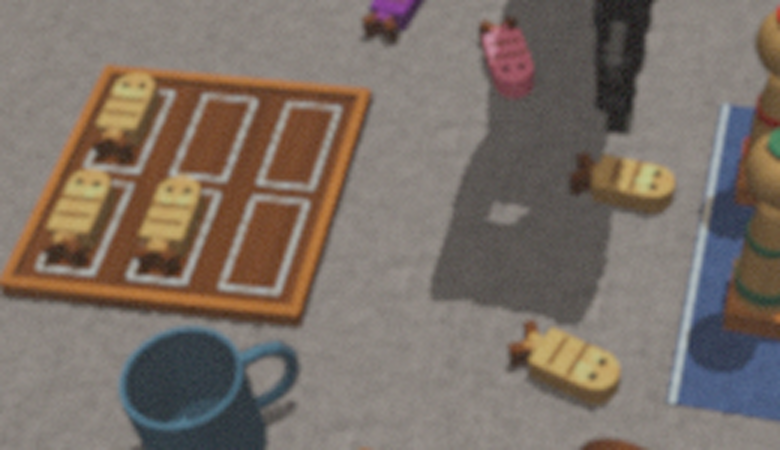

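Scene crop: three fish lie lengthwise on their places at (125,110), (80,215) and (175,225), each offset a little upwards by parallax. Fish E is at (630,185) and C at (570,360). The red and green figures are at the right edge.

```bash
python3 -m pendant '[[0.006,-0.003,0,0,0,0.193,56],[0.006,-0.003,0.1,0,0,0.193,56],[0.006,-0.003,0.2,0,0,0.193,56],[0.006,-0.003,0.23,0,0,0.193,56],[0.006,-0.003,0.23,0,0,0.193,56],[0.006,-0.003,0.23,0,0,0.193,20],[0.006,-0.003,0.23,0,0,0.193,20],[0.006,-0.003,0.23,0,0,0.193,20],[0.006,-0.003,0.23,0,0,0.193,20],[0.006,-0.003,0.12,0,0,0.193,20],[0.006,-0.003,0,0,0,0.193,20],[0.006,-0.003,0,0,0,0.193,20]]' 30; python3 -c '
from h import *
down(*T["p2"],.17)'
```

```text
time_s: 37.48
ee_pos: [0.4672, 0.0383, 0.1763]
tool_rot: [2.315, 2.113, 0.01]
contact_force: [0.8, -0.1, -0.8]
width: 0.392
gripper_force: 30.6
0.17 [-0.8396  0.1025  0.0169] [ 0.0105 -0.0089  1.8061]
```

```bash
python3 -m pendant '[[-0.84,0.102,0.01,0,0,1,20],[-0.84,0.102,0.01,0,0,1,20],[-0.84,0.102,0.01,0,0,1,20],[-0.84,0.102,0.01,0,0,1,20],[-0.84,0.102,0.01,0,0,1,20],[-0.84,0.102,0.01,0,0,1,20],[-0.84,0.102,0.01,0,0,1,20],[-0.84,0.102,0.01,0,0,1,20],[-0.84,0.102,0.01,0,0,1,20]]'; python3 -c '
from h import *
down(*T["p2"],.17);down(*T["p2"],.09); print(bot.state()["q"])'
```

```text
time_s: 38.6
ee_pos: [0.4745, -0.2983, 0.1673]
tool_rot: [-2.953, -1.071, 0.001]
contact_force: [-0.2, -0.4, -1.2]
width: 0.388
gripper_force: 30.5
0.17 [ 0.0032  0.0078 -0.0069] [-4.000e-04  6.000e-04  8.085e-01]
0.09 [0.0033 0.0079 0.1931] [-4.000e-04  6.000e-04  8.085e-01]
[-6.56950553e-01  5.38991502e-02  1.96676820e+00 -2.40479180e-04
  1.12139880e+00  2.17892136e-01]
```

```bash
python3 -m pendant '[[0.003,0.008,0,0,0,0.808,20],[0.003,0.008,0,0,0,0.808,20],[0.003,0.008,0,0,0,0.808,20],[0.003,0.008,0,0,0,0.808,20],[0.003,0.008,0.1,0,0,0.808,20],[0.003,0.008,0.17,0,0,0.808,20],[0.003,0.008,0.195,0,0,0.808,20],[0.003,0.008,0.195,0,0,0.808,20],[0.003,0.008,0.195,0,0,0.808,45],[0.003,0.008,0.195,0,0,0.808,56],[0.003,0.008,0.195,0,0,0.808,56],[0.003,0.008,0.05,0,0,0.808,56]]'; python3 -c '
from h import *
down(*F["C"],.17)'
```

```text
time_s: 40.1
ee_pos: [0.4745, -0.2995, 0.1427]
tool_rot: [-3.133, -0.093, 0.015]
contact_force: [1.3, 0.3, 0.8]
width: 0.657
gripper_force: 0.0
0.17 [ 0.4633 -0.7918 -0.0667] [-0.0151  0.0046 -1.5244]
```

```bash
python3 -m pendant '[[0.005,-0.005,-0.07,0,0,0,56],[0.463,-0.792,-0.07,0,0,-1,56],[0.463,-0.792,-0.07,0,0,-1,56],[0.463,-0.792,-0.07,0,0,-1,56],[0.463,-0.792,-0.07,0,0,-1,56],[0.463,-0.792,-0.07,0,0,-1,56],[0.463,-0.792,-0.07,0,0,-1,56],[0.463,-0.792,-0.07,0,0,-1,56],[0.463,-0.792,-0.07,0,0,-1,56]]'; python3 - <<'E'
from h import *
down(*F["C"],.17);down(*F["C"],.079)
P=bot.camera_params("scene"); im=bot.read_camera("scene")
for c in blobs(im,(15,75,60),(30,255,255),80,1500):
    if c[:,0].min()<130 or c[:,0].max()>365 or c[:,1].min()<130 or c[:,1].max()>265: continue
    w=ray(P,c,.015)[:,:2].astype(np.float32)
    print("fish",cv2.contourArea(c),c.mean(0).round(),"rect",[np.round(a,4) for a in cv2.minAreaRect(w)])
E
```

```text
time_s: 41.22
ee_pos: [0.6432, 0.0254, 0.1751]
tool_rot: [2.865, 1.288, -0.002]
contact_force: [0.3, -0.4, -0.2]
width: 0.655
gripper_force: 0.0
0.17 [ 0.0002 -0.0077  0.0127] [-2.000e-04  1.700e-03 -5.238e-01]
0.079 [ 0.0005 -0.0077  0.2402] [-2.000e-04  1.700e-03 -5.238e-01]
fish 492.0 [314. 246.] rect [array([0.6454, 0.0283]), array([0.0779, 0.0442]), np.float64(72.4639)]
fish 403.5 [150. 193.] rect [array([ 0.573 , -0.3798]), array([0.0764, 0.0577]), np.float64(2.5275)]
fish 761.5 [188. 182.] rect [array([ 0.5148, -0.3054]), array([0.1951, 0.0441]), np.float64(4.4671)]
fish 335.0 [166. 160.] rect [array([ 0.4643, -0.3835]), array([0.0883, 0.0504]), np.float64(16.2573)]
fish 447.5 [307. 149.] rect [array([ 0.3587, -0.0522]), array([0.124 , 0.0819]), np.float64(86.9017)]
```

```bash
python3 -m pendant '[[0,-0.007,0,0,0,-0.524,56],[0,-0.007,0,0,0,-0.524,56],[0,-0.007,0.1,0,0,-0.524,56],[0,-0.007,0.2,0,0,-0.524,56],[0,-0.007,0.238,0,0,-0.524,56],[0,-0.007,0.238,0,0,-0.524,56],[0,-0.007,0.238,0,0,-0.524,20],[0,-0.007,0.238,0,0,-0.524,20],[0,-0.007,0.238,0,0,-0.524,20],[0,-0.007,0.238,0,0,-0.524,20],[0,-0.007,0.12,0,0,-0.524,20],[0,-0.007,0,0,0,-0.524,20]]' 30; python3 -c '
from h import *
down(*T["p4"],.17)'
```

```text
time_s: 42.78
ee_pos: [0.6407, 0.0276, 0.1756]
tool_rot: [-2.541, -1.846, 0.003]
contact_force: [0.7, -0.5, -0.7]
width: 0.391
gripper_force: 30.2
0.17 [-0.6426  0.0397  0.0147] [-1.4000e-03  2.8000e-03  1.5221e+00]
```

```bash
python3 -m pendant '[[-0.643,0.04,0.01,0,0,1,20],[-0.643,0.04,0.01,0,0,1,20],[-0.643,0.04,0.01,0,0,1,20],[-0.643,0.04,0.01,0,0,1,20],[-0.643,0.04,0.01,0,0,1,20],[-0.643,0.04,0.01,0,0,1,20],[-0.643,0.04,0.01,0,0,1,20],[-0.643,0.04,0.01,0,0,1,20]]'; python3 -c '
from h import *
down(*T["p4"],.17);down(*T["p4"],.09); print(bot.state()["q"])'
```

```text
time_s: 43.78
ee_pos: [0.5775, -0.2207, 0.1715]
tool_rot: [3.054, 0.737, -0.0]
contact_force: [0.5, -0.1, -1.1]
width: 0.385
gripper_force: 30.2
0.17 [-0.004   0.0012  0.0038] [5.000e-04 2.000e-04 5.252e-01]
0.09 [-0.004   0.0011  0.2038] [5.000e-04 2.000e-04 5.252e-01]
[-4.51634954e-01  1.70031436e-01  1.83172010e+00 -4.34597631e-04
  1.13966483e+00  6.45784729e-01]
```

```bash
python3 -m pendant '[[-0.003,0.001,0,0,0,0.525,20],[-0.003,0.001,0,0,0,0.525,20],[-0.003,0.001,0,0,0,0.525,20],[-0.003,0.001,0.1,0,0,0.525,20],[-0.003,0.001,0.18,0,0,0.525,20],[-0.003,0.001,0.206,0,0,0.525,20],[-0.003,0.001,0.206,0,0,0.525,20],[-0.003,0.001,0.206,0,0,0.525,45],[-0.003,0.001,0.206,0,0,0.525,56],[-0.003,0.001,0.206,0,0,0.525,56],[-0.003,0.001,0.1,0,0,0.525,56],[-0.003,0.001,0,0,0,0.525,56]]'; python3 -c '
from h import *
down(.5,-.25,-50,.43); print(bot.state()["q"])'
```

```text
time_s: 45.28
ee_pos: [0.5758, -0.2229, 0.1718]
tool_rot: [-3.14, -0.093, 0.002]
contact_force: [0.7, -0.4, -0.4]
width: 0.653
gripper_force: 0.0
0.43 [-0.1941  0.0565 -0.6451] [-7.000e-04  1.600e-03 -8.139e-01]
[-4.56021589e-01  1.68648245e-01  1.83273268e+00 -6.28448343e-04
  1.14146379e+00  1.05611007e+00]
```

```bash
python3 -m pendant '[[-0.14,0.1,-0.7,0,0,0,85],[-0.14,0.1,-0.7,0,0,0,85],[-0.14,0.1,-0.7,0,0,0,85],[-0.14,0.1,-0.7,0,0,0,85],[-0.14,0.1,-0.7,0,0,0,85],[-0.14,0.1,-0.7,0,0,0,85],[-0.14,0.1,-0.7,0,0,0,85]]'; python3 - <<'E'
from h import *
P=bot.camera_params("wrist"); im=bot.read_camera("wrist"); cv2.imwrite("pics/w3.png",im[:,:,::-1])
for c in blobs(im,(15,85,60),(30,255,255),200,3000):
    w=ray(P,c,.028)[:,:2].astype(np.float32); print(c.mean(0).round(),cv2.contourArea(c),[np.round(a,4) for a in cv2.minAreaRect(w)])
E
```

```text
time_s: 46.15
ee_pos: [0.5225, -0.2659, 0.4502]
tool_rot: [-3.14, -0.092, 0.002]
contact_force: [0.3, 0.7, -0.2]
width: 0.994
gripper_force: 0.0
[570. 252.] 1625.5 [array([ 0.3596, -0.7054]), array([0.0442, 0.209 ]), np.float64(89.2769)]
[536. 251.] 1574.0 [array([ 0.3591, -0.6474]), array([0.0434, 0.21  ]), np.float64(89.4461)]
[503. 249.] 1527.5 [array([ 0.3594, -0.5898]), array([0.0423, 0.2093]), np.float64(89.8837)]
[ 12. 206.] 645.5 [array([0.4011, 0.233 ]), array([0.0376, 0.0808]), np.float64(31.2982)]
[ 43. 192.] 534.0 [array([0.4279, 0.1708]), array([0.0438, 0.0501]), np.float64(21.165)]
[383. 185.] 825.5 [array([ 0.4709, -0.3736]), array([0.0684, 0.0368]), np.float64(6.339)]
[339. 168.] 939.0 [array([ 0.4852, -0.3007]), array([0.0844, 0.0406]), np.float64(3.805)]
[ 31. 108.] 876.0 [array([0.5582, 0.1688]), array([0.0473, 0.0737]), np.float64(3.3868)]
[295. 117.] 1081.5 [array([ 0.5749, -0.2256]), array([0.0852, 0.0404]), np.float64(2.7572)]
[388. 101.] 1107.0 [array([ 0.5888, -0.3614]), array([0.0847, 0.0459]), np.float64(2.942)]
[336. 108.] 1238.0 [array([ 0.5818, -0.2928]), array([0.0916, 0.0457]), np.float64(5.3484)]
```

View pics/w3.png

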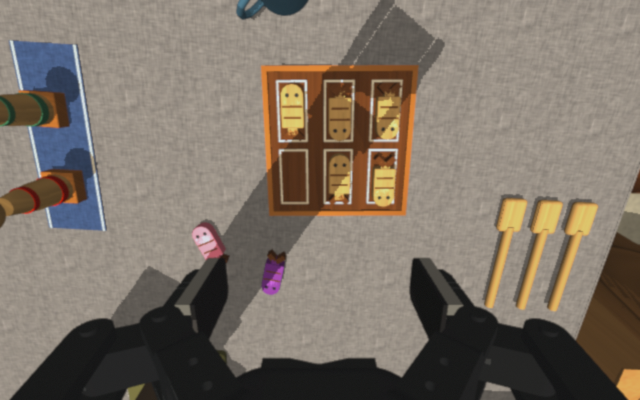

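Wrist view: the fish are on the places at (292,110), (338,115), (388,113), (339,178) and (384,180), and the place at (294,177) is empty. Both figures stand inside the runner's lines. I'll take a close crop to check how the fish sit in the outlines.

```bash
python3 - <<'E'
from h import *
im=bot.read_camera("wrist"); P=bot.camera_params("wrist")
b=im.copy()
big=cv2.resize(b[60:222,258:424],None,fx=3.6,fy=3.6,interpolation=cv2.INTER_CUBIC)
# expected footprint of each fish top (80x34 at mid height)
for k in ("p2","p3","p4","p5","p6"):
    x,y,_=T[k]; a=np.radians(3.5); u=np.array([np.cos(a),np.sin(a)]); v=np.array([-u[1],u[0]])
    q=[np.r_[np.array([x,y])+s*u*.04+t*v*.017,.021] for s,t in ((1,1),(1,-1),(-1,-1),(-1,1))]
    cv2.polylines(big,[((proj(P,q)-[258,60])*3.6).astype(int)],True,(0,255,0),1)
cv2.imwrite("pics/c3.png",big[:,:,::-1]); print(big.shape)
E
```

```text
(583, 598, 3)
```

View pics/c3.png

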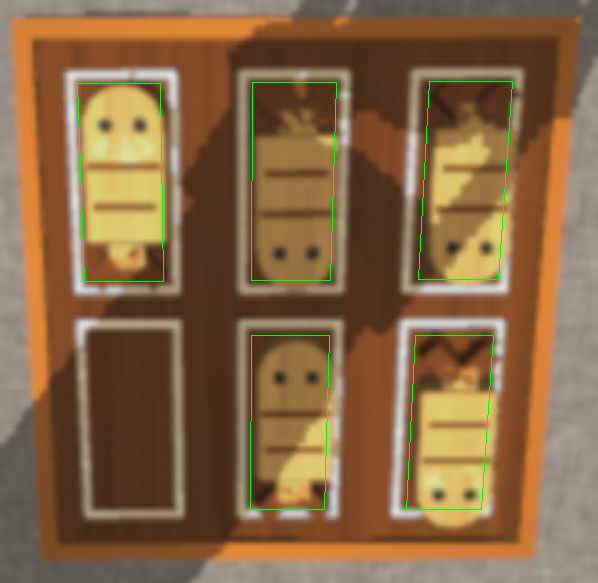

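Four fish sit inside their outlines. The one at the lower right, place 3, has its nose at (455,525) in the crop, about 5 mm past the line. I'll regrasp it and move it by about 6 mm.

```bash
python3 -c '
from h import *
down(.479,-.3745,-86.5,.16); down(.479,-.3745,-86.5,.092)'
```

```text
0.16 [-0.1222  0.2664  0.7221] [-0.0023  0.0043 -0.0026]
0.092 [-0.1216  0.2667  0.8921] [-0.0023  0.0043 -0.0026]
```

```bash
python3 -m pendant '[[-0.122,0.266,0.72,0,0,0,52],[-0.122,0.266,0.72,0,0,0,52],[-0.122,0.266,0.72,0,0,0,52],[-0.122,0.266,0.72,0,0,0,52],[-0.122,0.266,0.72,0,0,0,52],[-0.122,0.266,0.72,0,0,0,52],[-0.122,0.266,0.72,0,0,0,52],[-0.122,0.266,0.72,0,0,0,52]]' 30; python3 -c '
from h import *
down(.479,-.3745,-86.5,.092); down(.4855,-.370,-86.5,.092)'
```

```text
time_s: 47.25
ee_pos: [0.4818, -0.3757, 0.1668]
tool_rot: [3.136, 0.094, 0.006]
contact_force: [1.2, -0.0, 1.1]
width: 0.611
gripper_force: 0.0
0.092 [-0.0074 -0.0042  0.187 ] [ 0.0053 -0.0046 -0.0018]
0.092 [ 0.0095 -0.0145  0.187 ] [ 0.0053 -0.0046 -0.0018]
```

```bash
python3 -m pendant '[[-0.006,-0.003,0.1,0,0,0,52],[-0.006,-0.003,0.187,0,0,0,52],[-0.006,-0.003,0.187,0,0,0,52],[-0.006,-0.003,0.187,0,0,0,20],[-0.006,-0.003,0.187,0,0,0,20],[-0.006,-0.003,0.187,0,0,0,20],[-0.006,-0.003,0.178,0,0,0,20],[0.009,-0.013,0.178,0,0,0,20],[0.009,-0.013,0.178,0,0,0,20],[0.009,-0.013,0.188,0,0,0,20],[0.009,-0.013,0.188,0,0,0,20]]' 30; python3 -m pendant '[[0,0,0,0,0,0,40],[0,0,0,0,0,0,48],[0,0,0,0,0,0,54],[0,0,0,0,0,0,54],[0,0,-0.06,0,0,0,54],[0,0,-0.2,0,0,0,54],[0.1,-0.25,-0.85,0,0,0,85],[0.1,-0.25,-0.85,0,0,0,85],[0.1,-0.25,-0.85,0,0,0,85],[0.1,-0.25,-0.85,0,0,0,85],[0.1,-0.25,-0.85,0,0,0,85],[0.1,-0.25,-0.85,0,0,0,85]]'; python3 - <<'E'
from h import *
P=bot.camera_params("wrist"); im=bot.read_camera("wrist")
K=("p2","p3","p4","p5","p6"); pc=proj(P,[[*T[k][:2],.02] for k in T]); o=(pc.min(0)-50).astype(int); e=(pc.max(0)+50).astype(int); print(o,e)
big=cv2.resize(im[o[1]:e[1],o[0]:e[0]],None,fx=3,fy=3,interpolation=cv2.INTER_CUBIC)
for k in K:
    x,y,_=T[k]; a=np.radians(3.5); u=np.array([np.cos(a),np.sin(a)]); v=np.array([-u[1],u[0]])
    q=[np.r_[np.array([x,y])+s*u*.04+t*v*.017,.021] for s,t in ((1,1),(1,-1),(-1,-1),(-1,1))]
    cv2.polylines(big,[((proj(P,q)-o)*3).astype(int)],True,(0,255,0),1)
s=bot.read_camera("scene"); s=cv2.resize(s[130:310,125:500],None,fx=1.2,fy=1.2)
c=np.zeros((max(big.shape[0],s.shape[0]),big.shape[1]+s.shape[1],3),np.uint8); c[:big.shape[0],:big.shape[1]]=big; c[:s.shape[0],big.shape[1]:]=s
f=min(1,800/c.shape[1],600/c.shape[0]); c=cv2.resize(c,None,fx=f,fy=f,interpolation=cv2.INTER_AREA)
cv2.imwrite("pics/c4.png",c[:,:,::-1]); print(c.shape)
E
```

```text
time_s: 48.62
ee_pos: [0.4842, -0.3702, 0.0918]
tool_rot: [3.14, 0.092, -0.0]
contact_force: [-5.7, 6.2, 18.8]
width: 0.388
gripper_force: 32.3
time_s: 50.12
ee_pos: [0.5183, -0.2672, 0.4321]
tool_rot: [3.136, 0.094, 0.008]
contact_force: [-0.3, 0.0, -0.4]
width: 0.994
gripper_force: 0.0
[238  60] [436 230]
(391, 800, 3)
```

View pics/c4.png

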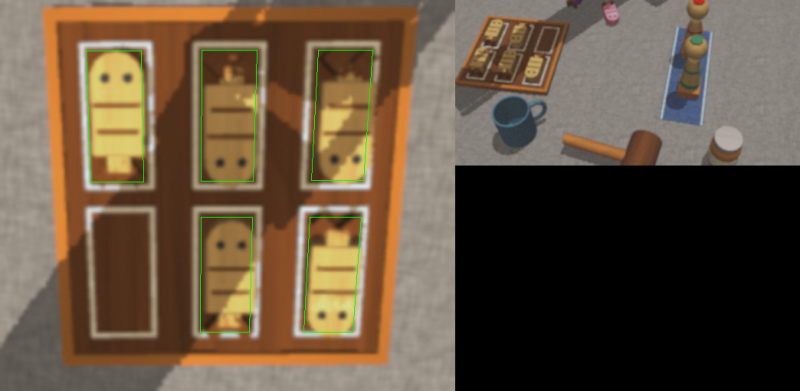

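The place 3 fish now sits inside its outline, all five fish are lengthwise in their outlines, and both figures are standing. Handing in.

```bash
python3 -c '
from cell import bot
print(bot.job_done())'
```

```text
the job is handed in; nothing more can be done
None
```

I handed the job in at about 50 s of the 210 s allowed: both figures stand on the blue runner with their feet inside its lines. The five loose fish lie lengthwise in their outlines with place 1 empty, and I never touched the mallet, mug or jar.

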